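# Put the seasonings back in their places

### The arm

A 7-joint arm with a two-finger parallel gripper is mounted at the origin on the work surface. World frame = base frame: x ahead of the robot, y to its left, z up, the work surface at z = 0. Lengths are in m, angles in rad, forces in N, time in s.
With the tool pointing down it reaches from about 0.425 to 0.95 m from the base axis. Payload 4.7 kg.
Tool frame: the origin (TCP) lies between the finger pads; the fingertips stand 14 mm ahead of it and the grasp point (between the pads) lies 5 mm behind it; x points along the fingers, y is the direction in which the jaws open and shut, and the axes are right-handed (so a half turn about x gives the same grasp; the last joint's range is limited). The gripper opens to 87 mm and grips with 3 to 60 N. Pads are 19 mm wide; open, the fingers measure 117 mm over their backs; the gripper's body (75 mm by 190 mm) begins 51 mm behind the grasp point.
Start: joints at [1.094, 0.469, -0.049, 1.532, 0.024, 1.141, -0.082], TCP at [0.292, -0.608, 0.216] pointing down, gripper open.
Joint ranges: [-2.59, 2.59], [-0.33, 1.99], [-1.39, 1.29], [0.1, 2.45], [-1.04, 4.18], [0.21, 1.99], [-2.66, 2.66]. Speed limits (rad/s): [2.57, 2.57, 3.14, 3.14, 3.14, 3.14, 3.14].

### API

Orientations are given as a unit quaternion [w, x, y, z].
In Python, from bench import observe, cams, workorder, find_in gives the robot as it stands. The module is installed in compiled form; this text tells all that it offers.
- The arm moves only by the tool carry_out, never from a script. Its argument "commands" is a list of rows, each an object of numbers: "x", "y", "z": the shift along the tool's x, y, z in mm; "rx", "ry", "rz": the turn, a rotation vector about the tool's x, y, z in rad; "jaw": the opening, from 0 (shut) to 1 (fully open). A call has 1 to 10 rows; each row shifts and turns the pose as measured when the row begins, along the tool's axes as they then stand; what a row does not reach is not made up. A row lasts 1/12 s, in which the tool goes at most 41.7 mm and 7.16 degrees, less where a joint would pass 70% of its speed; a pose out of reach is approached as far as the arm can. A call with a gripper value outside its range is refused whole. The fingers move at their own pace and stop on an object; the grip force is fixed at half the most. Time passes only in rows, so rows that do not move let the fingers close. It gives the time, the measured TCP pose, the force and the opening at its end, in the units of the state.
- observe(): the state, without advancing time (a new reading comes with each control period).
- cams.grab_frame(name): name is "side" or "top"; returns (picture, depth): 420x560x3 uint8, red, green, blue; 420x560 float32, m along the optical axis (not along the pixel's ray), 0 where there is no reading.
- cams.get_calibration(name): a dict with "mtx" (3x3 intrinsics, pixels), "dist" ([k1, k2, p1, p2, k3] as OpenCV has them; the pictures are not rectified), "R" (3x3) and "t" (3): a world point X has camera coordinates R X + t. Camera axes: x right, y down, z forward; pixel columns grow to the right and rows downward; lengths in m; the calibration is good to about 2 mm. A picture is of the moment at which its call begins. get_calibration takes no time and is no camera call.
- workorder.finish_job(): hands the job in, once; it reports no verdict.
Trained networks look in the newest picture that a camera, given by its name, has taken for a name from the list of things; names that differ only in an ending like _2 or _b are one class to them, and where a whole thing is asked for, a point or a joint stands for the part that bears it (a point fixed in the world has none). Each returns a list of dicts, best first, with "score" (0 to 1); they miss things now and then, are a little off and sometimes report something else, mostly with a low value. They report only what shows in the picture. A call takes as long as a camera call. They do not tell look-alikes from the thing itself.
- find_in(camera, query): "point" ([x, y, z] in m, in world coordinates, good to about 4 mm: the middle of the surface that is visible of it).
The state is a dict: "time": time; "joints": joint angles; "joint_vel": joint speeds; "tau": joint torques, N m; "ee_pos": TCP position; "ee_rot": TCP orientation; "ft_force": force on the tool from outside, world axes, zero at the start; "ft_torque": the same for the moment, N m; "grip_width": finger opening in m.
Only numpy, scipy, OpenCV 4.12 (cv2) and the standard library are available. Lean on these libraries where they do the work, as an engineer would, in place of code of your own. Each camera call takes 0.05 s, during which the arm holds its last target.

### The job

Put the three spice jars with red, yellow and green lids back, each standing upright inside the rim of the coaster of its lid's colour, and push the steel-and-black rechargeable mill down into the black charging dock until it clicks fully home. Set things down rather than dropping them, and leave the blue-lidded jar and the wooden pepper mill where they are.

Things in the scene. Friction and masses are not known exactly. Their poses are not given: they have to be found in the camera images.
- red_jar_centre (a point): Loose spice jar full of brick-red spice, with a paper band and a red lid; upright cylinder, body 44 mm across, lid 39 mm across (top 20 mm), 72 mm tall, 0.08 to 0.15 kg. Point: its centre, 36 mm above its underside; z axis up.
- yellow_jar_centre (a point): Loose spice jar full of ochre spice, with a paper band and a yellow lid; upright cylinder, body 44 mm across, lid 39 mm across (top 20 mm), 72 mm tall, 0.08 to 0.15 kg. Point: its centre, 36 mm above its underside; z axis up.
- green_jar_centre (a point): Loose spice jar full of olive-green spice, with a paper band and a green lid; upright cylinder, body 44 mm across, lid 39 mm across (top 20 mm), 72 mm tall, 0.08 to 0.15 kg. Point: its centre, 36 mm above its underside; z axis up.
- red_coaster_floor (a point): Fixed round red coaster, 82 mm across, with a raised rim; inside the rim 72 mm across. Point: centre of the upper face of its floor, 6 mm above the counter; the rim rises 5 mm above that point. A jar stands on the floor inside the rim.
- yellow_coaster_floor (a point): Fixed round yellow coaster, 82 mm across, with a raised rim; inside the rim 72 mm across. Point: centre of the upper face of its floor, 6 mm above the counter; the rim rises 5 mm above that point. A jar stands on the floor inside the rim.
- green_coaster_floor (a point): Fixed round green coaster, 82 mm across, with a raised rim; inside the rim 72 mm across. Point: centre of the upper face of its floor, 6 mm above the counter; the rim rises 5 mm above that point. A jar stands on the floor inside the rim.
- mill_centre (a point): Loose rechargeable mill: upright cylinder 48 mm across and 90 mm tall: brushed-steel body up to 68 mm, above it a narrower black cap 34 mm across with a small steel disc on top, 0.20 to 0.31 kg. Around its foot, 10 to 24 mm above the underside, runs a groove; the foot's edge is bevelled to 36 mm. Point: its centre, 45 mm above its underside; z axis up.
- dock_seat (a point): Fixed black charging dock: round cup, top 28 mm above the counter, well 64 mm across flaring to 78 mm at the mouth; three sprung steel balls inside, 17 mm above its floor. Point: centre of the well's floor, 6 mm above the counter. The mill goes straight down, any way round: it stops on the balls 17 mm too high until a push of about 5 to 10 N clicks it down; home, its centre is 45 mm above this point.
- blue_jar_centre (a point): Loose spice jar of the same size as the others (44 mm across, 72 mm tall), beige spice, blue lid: to be left alone. Point: its centre, 36 mm above its underside.
- wood_mill_centre (a point): Loose hand pepper mill of turned wood, 50 mm across at the foot, 126 mm tall: to be left alone. Point: its centre, 63 mm above its underside.
Not all that is in view belongs to the job. Of the things that look like the part that bears wood_mill_centre, the middle-sized one is meant.

How it is judged:
By the outcome, as a careful person would: the job done as asked, in the order asked, and still so for the second after the job is handed in, with the robot touching nothing.
It also fails if it takes over 128 s, if anything falls off the work surface, if the arm or the gripper's body presses on something with over 40 N, if the wrist force passes 120 N, or if a joint passes its speed limit or range.

## Working session

There is one attempt and no reset: what is moved stays moved. The work goes in short steps, Python scripts to look and compute and a tool call to move; the robot and the scene stay as the last step left them, time stands still between calls to the robot, and variables do not carry over. Pictures are saved under pics/ and viewed, and the job is handed in when it is done.

Besides the shell and the picture viewer there is one more tool, called after ">>>" as a command line: name --argument value ..., lists and objects as JSON in quotes. carry_out: Moves the arm, as the interface text tells. Its arguments: {"type":"object","properties":{"commands":{"type":"array"}},"required":["commands"]}

```bash
mkdir -p pics; ls
python3 - <<'E'
from bench import observe,cams,find_in
import cv2,numpy as np
s=observe();print({k:np.round(v,3).tolist() for k,v in s.items()})
for n in("side","top"):
    p,d=cams.grab_frame(n);cv2.imwrite(f"pics/{n}0.png",p[:,:,::-1]);np.save(f"{n}0.npy",d)
    c=cams.get_calibration(n);print(n,np.round(c["mtx"],1).tolist(),np.round(c["dist"],3),np.round(-np.array(c["R"]).T@c["t"],3),np.round(c["R"],2).tolist())
E
```

```text
pics
{'time': 0.0, 'joints': [1.094, 0.469, -0.049, 1.534, 0.024, 1.141, -0.082], 'joint_vel': [-0.0, 0.002, -0.0, 0.002, 0.0, 0.001, 0.001], 'tau': [0.0, -50.797, -0.081, -23.615, -0.061, 0.038, 0.0], 'ee_pos': [0.292, -0.608, 0.215], 'ee_rot': [-0.156, -0.689, -0.158, 0.69], 'ft_force': [-0.17, -0.23, 0.108], 'ft_torque': [0.044, -0.038, 0.055], 'grip_width': 0.087}
side [[499.7, 0.0, 276.2], [0.0, 499.7, 205.7], [0.0, 0.0, 1.0]] [-0.022  0.     0.     0.     0.   ] [0.278 1.044 1.041] [[-0.97, -0.26, 0.02], [-0.19, 0.64, -0.74], [0.18, -0.72, -0.67]]
top [[536.7, 0.0, 275.7], [0.0, 536.7, 219.7], [0.0, 0.0, 1.0]] [0.044 0.    0.    0.    0.   ] [0.419 0.014 1.434] [[-0.01, -1.0, 0.01], [-1.0, 0.01, -0.08], [0.08, -0.01, -1.0]]
```

View pics/side0.png

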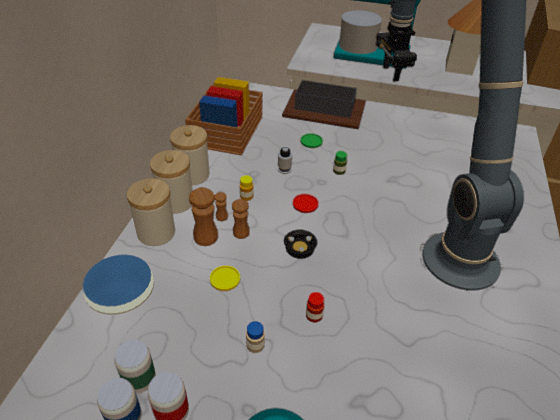

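View pics/top0.png

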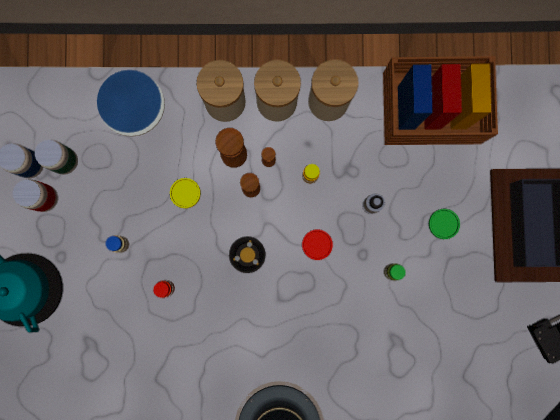

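```bash
cat > h.py <<'E'
from bench import observe,cams,find_in
import cv2,numpy as np
def w(n,u,v,d=None,z=None):
    c=cams.get_calibration(n);R=np.array(c["R"]);t=np.array(c["t"])
    q=cv2.undistortPoints(np.array([[[u,v]]],float),np.array(c["mtx"]),np.array(c["dist"]))[0,0]
    r=np.array([q[0],q[1],1.]);C=-R.T@t
    if d is None: k=(z-C[2])/(R.T@r)[2]
    else: k=d
    return C+R.T@r*k
def proj(n,X):
    c=cams.get_calibration(n);R=np.array(c["R"])
    return cv2.projectPoints(np.array([X],float),cv2.Rodrigues(R)[0],np.array(c["t"],float),np.array(c["mtx"]),np.array(c["dist"]))[0][0,0]
E
python3 - <<'E'
from h import *
for n in("top","side"):
  for q in "red_jar_centre yellow_jar_centre green_jar_centre blue_jar_centre mill_centre wood_mill_centre red_coaster_floor yellow_coaster_floor green_coaster_floor dock_seat".split():
    for r in find_in(n,q)[:4]: print(n,q,np.round(r["point"],3),round(r["score"],2),np.round(proj(n,r["point"])))
print(observe()["time"])
E
```

```text
top red_jar_centre [0.364 0.284 0.068] 0.8 [165. 287.]
top yellow_jar_centre [ 0.648 -0.08   0.074] 0.67 [308. 174.]
top green_jar_centre [ 0.396 -0.298  0.072] 0.7 [395. 272.]
top blue_jar_centre [0.475 0.409 0.073] 0.76 [115. 243.]
top mill_centre [ 0.569 -0.242  0.068] 0.69 [371. 204.]
top wood_mill_centre [0.69  0.025 0.091] 0.82 [267. 157.]
top wood_mill_centre [0.619 0.067 0.116] 0.61 [250. 183.]
top wood_mill_centre [0.701 0.112 0.162] 0.57 [230. 146.]
top wood_mill_centre [0.364 0.284 0.07 ] 0.23 [165. 287.]
top red_coaster_floor [ 0.472 -0.105  0.006] 0.74 [316. 244.]
top yellow_coaster_floor [0.612 0.245 0.008] 0.88 [185. 192.]
top green_coaster_floor [ 0.526 -0.444  0.   ] 0.78 [443. 223.]
top dock_seat [0.446 0.084 0.027] 0.69 [245. 254.]
side red_jar_centre [0.356 0.307 0.053] 0.67 [315. 306.]
side yellow_jar_centre [0.607 0.249 0.008] 0.71 [226. 278.]
side yellow_jar_centre [ 0.647 -0.072  0.051] 0.67 [248. 188.]
side green_jar_centre [ 0.4   -0.291  0.045] 0.63 [339. 162.]
side blue_jar_centre [0.473 0.43  0.053] 0.64 [254. 337.]
side mill_centre [ 0.574 -0.233  0.056] 0.66 [284. 160.]
side wood_mill_centre [0.62  0.087 0.074] 0.87 [240. 218.]
side wood_mill_centre [0.701 0.138 0.107] 0.58 [205. 216.]
side wood_mill_centre [0.689 0.036 0.056] 0.51 [223. 206.]
side red_coaster_floor [ 0.471 -0.104  0.006] 0.87 [305. 203.]
side yellow_coaster_floor [0.609 0.251 0.008] 0.91 [225. 278.]
side yellow_coaster_floor [ 0.467 -0.103  0.006] 0.27 [306. 203.]
side green_coaster_floor [ 0.522 -0.443  0.008] 0.55 [312. 140.]
side dock_seat [0.446 0.079 0.025] 0.56 [300. 241.]
1.1
```

```bash
cat > loc.py <<'E'
from h import *
def cloud(n,p,d):
    c=cams.get_calibration(n);R=np.array(c["R"]);t=np.array(c["t"])
    v,u=np.nonzero(d>0)
    q=cv2.undistortPoints(np.stack([u,v],1).astype(float)[:,None],np.array(c["mtx"]),np.array(c["dist"]))[:,0]
    k=d[v,u][:,None];X=(np.c_[q,np.ones(len(q))]*k-t)@R
    return X,p[v,u].astype(int)
def sel(X,c,xy,r,z0,z1):
    m=(np.hypot(X[:,0]-xy[0],X[:,1]-xy[1])<r)&(X[:,2]>z0)&(X[:,2]<z1)
    return X[m]
def enc(P): 
    if len(P)<5: return None
    (x,y),r=cv2.minEnclosingCircle(P[:,:2].astype(np.float32)[:,None]);return np.round([x,y,r,*P.mean(0),np.median(P[:,2]),P[:,2].max(),len(P)],4)
E
python3 - <<'E'
from loc import *
for n in("top","side"):
    p=cv2.imread(f"pics/{n}0.png")[:,:,::-1];d=np.load(f"{n}0.npy")
    X,c=cloud(n,p,d)
    for k,xy,z0,z1,r in [("red",(.36,.29),.064,.085,.04),("yel",(.648,-.08),.064,.085,.04),("grn",(.398,-.298),.064,.085,.04),("mill",(.572,-.24),.082,.1,.04),("millb",(.572,-.24),.055,.078,.04),("redc",(.472,-.105),.0035,.02,.06),("yelc",(.61,.248),.0035,.02,.06),("grnc",(.524,-.443),.0035,.02,.06),("dock",(.446,.082),.018,.04,.07),("blue",(.474,.41),.064,.085,.04)]:
        print(n,k,enc(sel(X,c,xy,r,z0,z1)))
E
python3 - <<'E'
import cv2,numpy as np
p=cv2.imread("pics/top0.png");s=cv2.imread("pics/side0.png")
a=cv2.resize(p[130:310,90:470],None,fx=2,fy=2,interpolation=cv2.INTER_CUBIC)
cv2.imwrite("pics/crop_top.png",a)
cv2.imwrite("pics/crop_side.png",cv2.resize(s[120:370,180:380],None,fx=2.4,fy=2.4,interpolation=cv2.INTER_CUBIC))
E
```

```text
top red [3.594e-01 2.933e-01 1.940e-02 3.589e-01 2.928e-01 7.200e-02 7.200e-02
 8.200e-02 1.890e+02]
top yel [ 6.563e-01 -8.910e-02  1.920e-02  6.561e-01 -8.910e-02  7.170e-02
  7.180e-02  7.920e-02  1.770e+02]
top grn [ 3.979e-01 -3.031e-01  2.050e-02  3.986e-01 -3.028e-01  7.200e-02
  7.190e-02  8.030e-02  2.030e+02]
top mill [ 5.748e-01 -2.507e-01  1.690e-02  5.745e-01 -2.501e-01  8.840e-02
  8.820e-02  9.550e-02  1.330e+02]
top millb [ 5.747e-01 -2.503e-01  2.430e-02  5.722e-01 -2.455e-01  6.770e-02
  6.800e-02  7.730e-02  1.450e+02]
top redc [ 4.726e-01 -1.046e-01  5.950e-02  4.720e-01 -1.060e-01  7.800e-03
  7.300e-03  1.980e-02  7.500e+02]
top yelc [6.098e-01 2.481e-01 6.000e-02 6.099e-01 2.460e-01 7.700e-03 7.100e-03
 1.870e-02 7.210e+02]
top grnc [ 5.244e-01 -4.436e-01  5.950e-02  5.234e-01 -4.442e-01  7.700e-03
  7.100e-03  1.890e-02  7.420e+02]
top dock [4.453e-01 7.940e-02 4.800e-02 4.451e-01 7.950e-02 2.730e-02 2.730e-02
 3.730e-02 6.480e+02]
top blue [4.764e-01 4.147e-01 2.100e-02 4.753e-01 4.142e-01 7.190e-02 7.200e-02
 7.940e-02 2.060e+02]
side red [3.569e-01 2.970e-0
[... 353 characters left out ...]
.453e-01  8.760e-02
  8.780e-02  9.400e-02  6.200e+01]
side millb [ 5.742e-01 -2.449e-01  2.430e-02  5.715e-01 -2.353e-01  6.650e-02
  6.700e-02  7.710e-02  1.090e+02]
side redc [ 4.732e-01 -1.049e-01  5.800e-02  4.695e-01 -1.032e-01  7.700e-03
  7.100e-03  1.790e-02  4.170e+02]
side yelc [6.101e-01 2.484e-01 5.980e-02 6.097e-01 2.492e-01 7.800e-03 7.500e-03
 1.640e-02 6.250e+02]
side grnc [ 5.227e-01 -4.406e-01  5.790e-02  5.240e-01 -4.413e-01  7.900e-03
  7.200e-03  1.640e-02  2.890e+02]
side dock [4.437e-01 8.140e-02 5.000e-02 4.446e-01 7.890e-02 2.700e-02 2.740e-02
 3.530e-02 4.530e+02]
side blue [4.735e-01 4.176e-01 2.080e-02 4.739e-01 4.200e-01 7.150e-02 7.170e-02
 7.650e-02 2.200e+02]
```

View pics/crop_top.png

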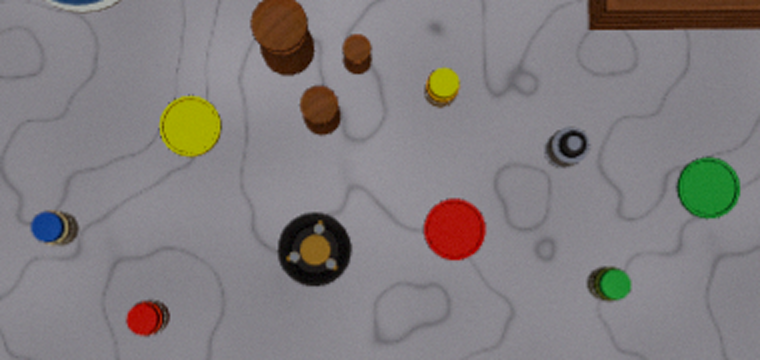

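View pics/crop_side.png

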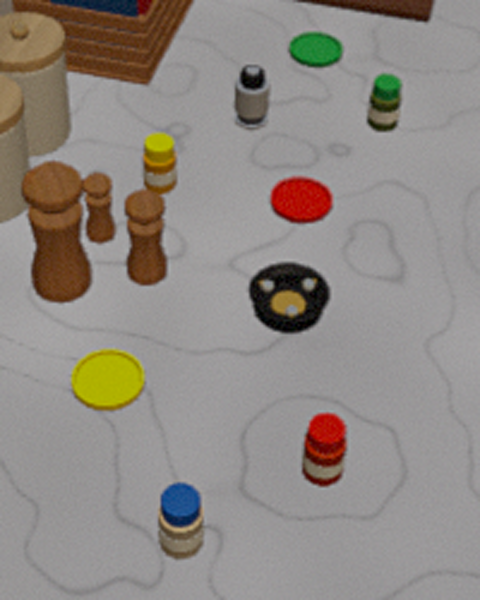

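```bash
cat > plan.py <<'E'
from h import *
from scipy.spatial.transform import Rotation as Ro
import sys
def R(): 
    q=observe()["ee_rot"];return Ro.from_quat([q[1],q[2],q[3],q[0]]).as_matrix()
def go(x,y,z=None,yaw=None):
    s=observe();M=R();p=np.array(s["ee_pos"]);z=p[2] if z is None else z
    print("t",round(s["time"],2),"p",np.round(p,4),"F",np.round(s["ft_force"],1),"w",round(s["grip_width"],4),"j7",round(s["joints"][6],2))
    print("tool x",np.round(M[:,0],3),"y yaw deg",round(np.degrees(np.arctan2(M[1,1],M[0,1])),1))
    print("shift mm",np.round(M.T@(np.array([x,y,z])-p)*1000,1))
    if yaw is not None:
        a=np.radians(yaw);Y=np.array([np.cos(a),np.sin(a),0]);X=np.array([0,0,-1.]);T=np.stack([X,Y,np.cross(X,Y)],1)
        print("rotvec",np.round(Ro.from_matrix(M.T@T).as_rotvec(),3))
if __name__=="__main__":
    a=[float(v) for v in sys.argv[1:]];go(a[0],a[1],a[2] if len(a)>2 else None,a[3] if len(a)>3 else None)
E
python3 plan.py .359 .293 .25
python3 - <<'E'
from loc import *
for n in("top","side"):
    p=cv2.imread(f"pics/{n}0.png")[:,:,::-1];d=np.load(f"{n}0.npy")
    X,c=cloud(n,p,d);mx=c.max(1);sat=(mx-c.min(1))>60
    for k,xy in [("redc",(.472,-.105)),("yelc",(.61,.248)),("grnc",(.524,-.443))]:
        m=sat&(np.hypot(X[:,0]-xy[0],X[:,1]-xy[1])<.055)&(X[:,2]<.03);print(n,k,enc(X[m]))
    m=(mx<70)&(np.hypot(X[:,0]-.445,X[:,1]-.08)<.065);print(n,"dock",enc(X[m]))
    for k,xy in [("smallw",(.69,.03)),("midw",(.62,.07)),("tallw",(.7,.11))]:
        print(n,k,enc(sel(X,c,xy,.05,.06,.25)))
E
```

```text
t 1.1 p [ 0.2923 -0.6084  0.2158] F [ 1.  -0.2  1.1] w 0.0872 j7 -0.08
tool x [ 0. -0. -1.] y yaw deg -64.3
shift mm [ -34.2 -783.7 -450.4]
top redc [ 4.699e-01 -1.068e-01  4.140e-02  4.700e-01 -1.063e-01  7.200e-03
  7.100e-03  2.030e-02  7.470e+02]
top yelc [6.115e-01 2.464e-01 4.230e-02 6.107e-01 2.457e-01 7.100e-03 6.900e-03
 2.010e-02 7.420e+02]
top grnc [ 5.207e-01 -4.459e-01  4.210e-02  5.226e-01 -4.454e-01  7.200e-03
  6.900e-03  2.120e-02  7.170e+02]
top dock [4.446e-01 7.880e-02 4.780e-02 4.444e-01 7.970e-02 2.110e-02 2.550e-02
 3.730e-02 7.680e+02]
top smallw [6.994e-01 2.180e-02 1.830e-02 6.973e-01 2.200e-02 8.910e-02 9.000e-02
 1.011e-01 1.680e+02]
top midw [6.230e-01 6.910e-02 2.400e-02 6.209e-01 6.870e-02 1.178e-01 1.193e-01
 1.310e-01 2.950e+02]
top tallw [7.142e-01 1.151e-01 3.440e-02 7.090e-01 1.131e-01 1.614e-01 1.684e-01
 1.876e-01 7.150e+02]
side redc [ 4.745e-01 -1.027e-01  4.630e-02  4.705e-01 -1.027e-01  7.600e-03
  7.300e-03  1.790e-02  3.910e+02]
side yelc [6.104e-01 2.484e-01 4.270e-02 6.105e-01 2.493e-01 7.600e-03 7.400e-03
 1.640e-02 6.230e+02]
side grnc [ 5.228e-01 -4.395e-01  4.370e-02  5.241e-01 -4.407e-01  7.600e-03
  7.300e-03  1.530e-02  2.170e+02]
side dock [4.441e-01 8.350e-02 4.810e-02 4.447e-01 8.260e-02 1.970e-02 2.380e-02
 3.530e-02 5.550e+02]
side smallw [6.982e-01 2.500e-02 1.910e-02 6.960e-01 3.140e-02 8.170e-02 8.620e-02
 1.002e-01 1.480e+02]
side midw [6.226e-01 7.630e-02 2.420e-02 6.190e-01 8.300e-02 1.010e-01 1.095e-01
 1.287e-01 3.440e+02]
side tallw [7.143e-01 1.202e-01 3.520e-02 7.072e-01 1.336e-01 1.350e-01 1.454e-01
 1.829e-01 8.640e+02]
```

>>> carry_out --commands '[{"rx":-0.112,"x":-5},{"rx":-0.112,"x":-5},{"rx":-0.112,"x":-5},{"rx":-0.112,"x":-5},{"rx":-0.112,"x":-5},{"rx":-0.112,"x":-5},{"rx":-0.112,"x":-5},{"rx":-0.112},{"rx":-0.112},{"rx":-0.112}]'

```text
invalid input at $.commands[0]: expected keys x, y, z, rx, ry, rz, jaw
```

```bash
python3 plan.py .52 -.2 .25 0
```

```text
t 1.1 p [ 0.2923 -0.6084  0.2158] F [ 1.  -0.2  1.1] w 0.0872 j7 -0.08
tool x [ 0. -0. -1.] y yaw deg -64.3
shift mm [ -34.2 -269.6 -382.1]
rotvec [-1.123 -0.    -0.   ]
```

All keys are needed.

>>> carry_out --commands '[{"x":-5,"y":0,"z":0,"rx":-0.12,"ry":0,"rz":0,"jaw":1},{"x":-5,"y":0,"z":0,"rx":-0.12,"ry":0,"rz":0,"jaw":1},{"x":-5,"y":0,"z":0,"rx":-0.12,"ry":0,"rz":0,"jaw":1},{"x":-5,"y":0,"z":0,"rx":-0.12,"ry":0,"rz":0,"jaw":1},{"x":-5,"y":0,"z":0,"rx":-0.12,"ry":0,"rz":0,"jaw":1},{"x":-5,"y":0,"z":0,"rx":-0.12,"ry":0,"rz":0,"jaw":1},{"x":-5,"y":0,"z":0,"rx":-0.12,"ry":0,"rz":0,"jaw":1},{"x":0,"y":0,"z":0,"rx":-0.12,"ry":0,"rz":0,"jaw":1},{"x":0,"y":0,"z":0,"rx":-0.12,"ry":0,"rz":0,"jaw":1},{"x":0,"y":0,"z":0,"rx":-0.05,"ry":0,"rz":0,"jaw":1}]'

```text
time: 1.93
ee_pos: [0.2922, -0.6083, 0.2523]
ee_rot: [0.513, 0.486, 0.514, -0.486]
ft_force: [0.1, -0.4, 0.1]
grip_width: 0.087
```

```bash
python3 plan.py .52 -.2 .25 0
```

```text
t 1.93 p [ 0.2922 -0.6083  0.2523] F [ 0.1 -0.4  0.1] w 0.087 j7 1.0
tool x [-0.001 -0.    -1.   ] y yaw deg 3.1
shift mm [   2.1  249.9 -395.1]
rotvec [0.055 0.    0.001]
```

>>> carry_out --commands '[{"x":0,"y":22,"z":-35,"rx":0.055,"ry":0,"rz":0,"jaw":1},{"x":0,"y":22,"z":-35,"rx":0,"ry":0,"rz":0,"jaw":1},{"x":0,"y":22,"z":-35,"rx":0,"ry":0,"rz":0,"jaw":1},{"x":0,"y":22,"z":-35,"rx":0,"ry":0,"rz":0,"jaw":1},{"x":0,"y":22,"z":-35,"rx":0,"ry":0,"rz":0,"jaw":1},{"x":0,"y":22,"z":-35,"rx":0,"ry":0,"rz":0,"jaw":1},{"x":0,"y":22,"z":-35,"rx":0,"ry":0,"rz":0,"jaw":1},{"x":0,"y":22,"z":-35,"rx":0,"ry":0,"rz":0,"jaw":1},{"x":0,"y":22,"z":-35,"rx":0,"ry":0,"rz":0,"jaw":1},{"x":0,"y":22,"z":-35,"rx":0,"ry":0,"rz":0,"jaw":1}]'

```text
time: 2.77
ee_pos: [0.5084, -0.2647, 0.2496]
ee_rot: [-0.494, -0.504, -0.492, 0.51]
ft_force: [0.4, 0.2, 0.2]
grip_width: 0.0873
```

>>> carry_out --commands '[{"x":0,"y":0,"z":-40,"rx":0,"ry":0,"rz":0,"jaw":1},{"x":0,"y":0,"z":-40,"rx":0,"ry":0,"rz":0,"jaw":1},{"x":0,"y":0,"z":-40,"rx":0,"ry":0,"rz":0,"jaw":1},{"x":0,"y":0,"z":-40,"rx":0,"ry":0,"rz":0,"jaw":1},{"x":0,"y":0,"z":-40,"rx":0,"ry":0,"rz":0,"jaw":1},{"x":0,"y":0,"z":-40,"rx":0,"ry":0,"rz":0,"jaw":1},{"x":0,"y":0,"z":-40,"rx":0,"ry":0,"rz":0,"jaw":1},{"x":0,"y":0,"z":-40,"rx":0,"ry":0,"rz":0,"jaw":1}]'

```text
time: 3.43
ee_pos: [0.5206, 0.0683, 0.2487]
ee_rot: [-0.497, -0.506, -0.489, 0.508]
ft_force: [0.5, -0.8, 0.9]
grip_width: 0.0865
```

```bash
python3 plan.py .358 .294 .15 0
```

```text
t 3.43 p [0.5206 0.0683 0.2487] F [ 0.5 -0.8  0.9] w 0.0865 j7 -0.41
tool x [ 0.006 -0.01  -1.   ] y yaw deg -1.6
shift mm [  95.5 -169.6 -221.9]
rotvec [-0.029  0.01  -0.006]
```

>>> carry_out --commands '[{"x":5,"y":-21,"z":-28,"rx":-0.03,"ry":0.01,"rz":-0.005,"jaw":1},{"x":8,"y":-21,"z":-28,"rx":0,"ry":0,"rz":0,"jaw":1},{"x":8,"y":-21,"z":-28,"rx":0,"ry":0,"rz":0,"jaw":1},{"x":8,"y":-21,"z":-28,"rx":0,"ry":0,"rz":0,"jaw":1},{"x":8,"y":-21,"z":-28,"rx":0,"ry":0,"rz":0,"jaw":1},{"x":8,"y":-21,"z":-28,"rx":0,"ry":0,"rz":0,"jaw":1},{"x":8,"y":-21,"z":-28,"rx":0,"ry":0,"rz":0,"jaw":1},{"x":8,"y":-21,"z":-28,"rx":0,"ry":0,"rz":0,"jaw":1},{"x":0,"y":0,"z":0,"rx":0,"ry":0,"rz":0,"jaw":1}]'

```text
time: 4.18
ee_pos: [0.3443, 0.3126, 0.1889]
ee_rot: [0.504, 0.502, 0.503, -0.491]
ft_force: [-0.1, -0.1, -0.2]
grip_width: 0.0872
```

```bash
python3 plan.py .358 .294 .15 0
```

```text
t 4.18 p [0.3443 0.3126 0.1889] F [-0.1 -0.1 -0.2] w 0.0872 j7 -1.02
tool x [ 0.012  0.01  -1.   ] y yaw deg 0.9
shift mm [38.9 13.  19.1]
rotvec [ 0.015 -0.01  -0.012]
```

>>> carry_out --commands '[{"x":25,"y":6,"z":9,"rx":0.015,"ry":-0.01,"rz":-0.012,"jaw":1},{"x":25,"y":5,"z":8,"rx":0,"ry":0,"rz":0,"jaw":1},{"x":20,"y":0,"z":0,"rx":0,"ry":0,"rz":0,"jaw":1},{"x":0,"y":0,"z":0,"rx":0,"ry":0,"rz":0,"jaw":1},{"x":0,"y":0,"z":0,"rx":0,"ry":0,"rz":0,"jaw":1}]'

```text
time: 4.6
ee_pos: [0.3552, 0.3001, 0.119]
ee_rot: [0.503, 0.499, 0.502, -0.496]
ft_force: [-0.0, 0.8, 0.3]
grip_width: 0.0871
```

```bash
python3 plan.py .358 .294 .032 0;  python3 - <<'E'
from h import *
p,d=cams.grab_frame("side");cv2.imwrite("pics/s1.png",cv2.resize(p[180:380,200:440,::-1],None,fx=2.5,fy=2.5))
E
```

```text
t 4.6 p [0.3552 0.3001 0.119 ] F [-0.   0.8  0.3] w 0.0871 j7 -1.09
tool x [ 0.004  0.003 -1.   ] y yaw deg 0.6
shift mm [87.   2.4  6.4]
rotvec [ 0.01  -0.003 -0.004]
```

View pics/s1.png

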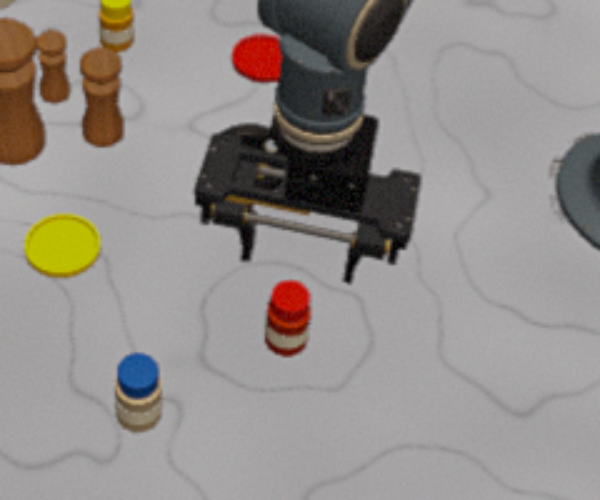

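The red jar stands at crop px (288,318), between and below the open fingers (248,250)/(350,270). Centre and go down.

>>> carry_out --commands '[{"x":0,"y":3,"z":7,"rx":0.01,"ry":0,"rz":0,"jaw":1},{"x":18,"y":0,"z":0,"rx":0,"ry":0,"rz":0,"jaw":1},{"x":18,"y":0,"z":0,"rx":0,"ry":0,"rz":0,"jaw":1},{"x":18,"y":0,"z":0,"rx":0,"ry":0,"rz":0,"jaw":1},{"x":18,"y":0,"z":0,"rx":0,"ry":0,"rz":0,"jaw":1},{"x":10,"y":0,"z":0,"rx":0,"ry":0,"rz":0,"jaw":1},{"x":0,"y":0,"z":0,"rx":0,"ry":0,"rz":0,"jaw":1},{"x":0,"y":0,"z":0,"rx":0,"ry":0,"rz":0,"jaw":1}]'

```text
time: 5.32
ee_pos: [0.3692, 0.2953, 0.0447]
ee_rot: [0.501, 0.512, 0.495, -0.493]
ft_force: [-0.2, 0.2, 0.5]
grip_width: 0.0871
```

```bash
python3 plan.py .358 .294 .032 0
```

```text
t 5.32 p [0.3692 0.2953 0.0447] F [-0.2  0.2  0.5] w 0.0871 j7 -1.22
tool x [ 0.024  0.013 -1.   ] y yaw deg -0.5
shift mm [ 12.4 -11.5   1.5]
rotvec [-0.009 -0.013 -0.024]
```

>>> carry_out --commands '[{"x":0,"y":-11,"z":1,"rx":-0.01,"ry":-0.013,"rz":-0.024,"jaw":1},{"x":6,"y":0,"z":0,"rx":0,"ry":0,"rz":0,"jaw":1},{"x":6,"y":0,"z":0,"rx":0,"ry":0,"rz":0,"jaw":1},{"x":0,"y":0,"z":0,"rx":0,"ry":0,"rz":0,"jaw":1}]'

```text
time: 5.65
ee_pos: [0.3594, 0.2958, 0.035]
ee_rot: [0.5, 0.501, 0.5, -0.498]
ft_force: [-0.7, -0.4, -1.0]
grip_width: 0.0872
```

```bash
python3 plan.py .358 .294 .032 0; python3 -c "
from h import *
print(np.round(observe()['joints'],2))"
```

```text
t 5.65 p [0.3594 0.2958 0.035 ] F [-0.7 -0.4 -1. ] w 0.0872 j7 -1.23
tool x [ 0.004  0.002 -1.   ] y yaw deg 0.0
shift mm [ 3.  -1.4  1.8]
rotvec [ 0.    -0.002 -0.004]
[-0.25  0.47 -0.65  2.15  0.47  0.65 -1.23]
```

Well aligned. Close.

>>> carry_out --commands '[{"x":2,"y":-1,"z":2,"rx":0,"ry":0,"rz":0,"jaw":0.6},{"x":0,"y":0,"z":0,"rx":0,"ry":0,"rz":0,"jaw":0.3},{"x":0,"y":0,"z":0,"rx":0,"ry":0,"rz":0,"jaw":0.3},{"x":0,"y":0,"z":0,"rx":0,"ry":0,"rz":0,"jaw":0},{"x":0,"y":0,"z":0,"rx":0,"ry":0,"rz":0,"jaw":0},{"x":0,"y":0,"z":0,"rx":0,"ry":0,"rz":0,"jaw":0},{"x":0,"y":0,"z":0,"rx":0,"ry":0,"rz":0,"jaw":0}]'

```text
time: 6.23
ee_pos: [0.3585, 0.2939, 0.0331]
ee_rot: [0.501, 0.502, 0.5, -0.498]
ft_force: [-0.4, -0.8, -0.1]
grip_width: 0.0481
```

```bash
python3 plan.py .47 .15 .15 0
```

```text
t 6.23 p [0.3585 0.2939 0.0331] F [-0.4 -0.8 -0.1] w 0.0481 j7 -1.23
tool x [ 0.004  0.003 -1.   ] y yaw deg 0.0
shift mm [-116.7  111.9  143.6]
rotvec [ 0.001 -0.003 -0.004]
```

>>> carry_out --commands '[{"x":0,"y":0,"z":0,"rx":0,"ry":0,"rz":0,"jaw":0},{"x":0,"y":0,"z":0,"rx":0,"ry":0,"rz":0,"jaw":0},{"x":0,"y":0,"z":0,"rx":0,"ry":0,"rz":0,"jaw":0},{"x":-10,"y":0,"z":0,"rx":0,"ry":0,"rz":0,"jaw":0},{"x":-20,"y":0,"z":0,"rx":0,"ry":0,"rz":0,"jaw":0},{"x":-20,"y":0,"z":0,"rx":0,"ry":0,"rz":0,"jaw":0},{"x":-20,"y":0,"z":0,"rx":0,"ry":0,"rz":0,"jaw":0},{"x":-20,"y":0,"z":0,"rx":0,"ry":0,"rz":0,"jaw":0},{"x":-10,"y":0,"z":0,"rx":0,"ry":0,"rz":0,"jaw":0}]'

```text
time: 6.98
ee_pos: [0.3551, 0.292, 0.1368]
ee_rot: [0.5, 0.498, 0.501, -0.501]
ft_force: [0.4, 0.9, -1.7]
grip_width: 0.0429
```

```bash
python3 plan.py .47 .08 .15 0
```

```text
t 6.98 p [0.3551 0.292  0.1368] F [ 0.4  0.9 -1.7] w 0.0429 j7 -1.05
tool x [-0.004 -0.002 -1.   ] y yaw deg 0.2
shift mm [-13.2 114.2 212.4]
rotvec [0.003 0.002 0.004]
```

Held (width 0.043, extra weight 1.5 N). Carry to the red coaster (0.470, -0.105).

>>> carry_out --commands '[{"x":-10,"y":14,"z":25,"rx":0,"ry":0,"rz":0,"jaw":0},{"x":-10,"y":14,"z":28,"rx":0,"ry":0,"rz":0,"jaw":0},{"x":0,"y":14,"z":30,"rx":0,"ry":0,"rz":0,"jaw":0},{"x":0,"y":14,"z":30,"rx":0,"ry":0,"rz":0,"jaw":0},{"x":0,"y":14,"z":30,"rx":0,"ry":0,"rz":0,"jaw":0},{"x":0,"y":14,"z":30,"rx":0,"ry":0,"rz":0,"jaw":0},{"x":0,"y":14,"z":30,"rx":0,"ry":0,"rz":0,"jaw":0},{"x":0,"y":0,"z":30,"rx":0,"ry":0,"rz":0,"jaw":0},{"x":0,"y":0,"z":30,"rx":0,"ry":0,"rz":0,"jaw":0},{"x":0,"y":0,"z":30,"rx":0,"ry":0,"rz":0,"jaw":0}]'

```text
time: 7.82
ee_pos: [0.4605, -0.0028, 0.164]
ee_rot: [0.506, 0.498, 0.505, -0.491]
ft_force: [0.8, 0.0, -0.8]
grip_width: 0.0431
```

```bash
python3 plan.py .47 -.105 .1 0
```

```text
t 7.82 p [ 0.4605 -0.0028  0.164 ] F [ 0.8  0.  -0.8] w 0.0431 j7 -0.23
tool x [ 0.008  0.007 -1.   ] y yaw deg 1.3
shift mm [ 63.3   6.7 102.9]
rotvec [ 0.023 -0.007 -0.008]
```

>>> carry_out --commands '[{"x":5,"y":2,"z":25,"rx":0.02,"ry":-0.007,"rz":-0.008,"jaw":0},{"x":10,"y":2,"z":25,"rx":0,"ry":0,"rz":0,"jaw":0},{"x":15,"y":2,"z":22,"rx":0,"ry":0,"rz":0,"jaw":0},{"x":15,"y":0,"z":15,"rx":0,"ry":0,"rz":0,"jaw":0},{"x":15,"y":0,"z":5,"rx":0,"ry":0,"rz":0,"jaw":0},{"x":10,"y":0,"z":0,"rx":0,"ry":0,"rz":0,"jaw":0},{"x":5,"y":0,"z":0,"rx":0,"ry":0,"rz":0,"jaw":0},{"x":0,"y":0,"z":0,"rx":0,"ry":0,"rz":0,"jaw":0},{"x":0,"y":0,"z":0,"rx":0,"ry":0,"rz":0,"jaw":0}]'

```text
time: 8.57
ee_pos: [0.4653, -0.1077, 0.0871]
ee_rot: [-0.498, -0.502, -0.496, 0.504]
ft_force: [-0.8, -0.6, -1.3]
grip_width: 0.0428
```

```bash
python3 plan.py .47 -.105 .039 0
```

```text
t 8.57 p [ 0.4653 -0.1077  0.0871] F [-0.8 -0.6 -1.3] w 0.0428 j7 -0.15
tool x [-0.001 -0.003 -1.   ] y yaw deg -0.7
shift mm [48.1  4.7 -2.9]
rotvec [-0.012  0.003  0.001]
```

>>> carry_out --commands '[{"x":8,"y":4,"z":-3,"rx":-0.01,"ry":0.003,"rz":0,"jaw":0},{"x":10,"y":0,"z":0,"rx":0,"ry":0,"rz":0,"jaw":0},{"x":8,"y":0,"z":0,"rx":0,"ry":0,"rz":0,"jaw":0},{"x":6,"y":0,"z":0,"rx":0,"ry":0,"rz":0,"jaw":0},{"x":4,"y":0,"z":0,"rx":0,"ry":0,"rz":0,"jaw":0},{"x":0,"y":0,"z":0,"rx":0,"ry":0,"rz":0,"jaw":0},{"x":0,"y":0,"z":0,"rx":0,"ry":0,"rz":0,"jaw":0}]'

```text
time: 9.15
ee_pos: [0.4718, -0.101, 0.0492]
ee_rot: [0.502, 0.5, 0.501, -0.498]
ft_force: [0.4, -0.2, -0.9]
grip_width: 0.0435
```

```bash
python3 plan.py .47 -.105 .039 0
```

```text
t 9.15 p [ 0.4718 -0.101   0.0492] F [ 0.4 -0.2 -0.9] w 0.0435 j7 -0.2
tool x [ 0.003  0.    -1.   ] y yaw deg 0.3
shift mm [10.2 -1.9  4. ]
rotvec [ 0.006 -0.    -0.003]
```

>>> carry_out --commands '[{"x":3,"y":-2,"z":4,"rx":0.005,"ry":0,"rz":-0.003,"jaw":0},{"x":3,"y":0,"z":0,"rx":0,"ry":0,"rz":0,"jaw":0},{"x":2,"y":0,"z":0,"rx":0,"ry":0,"rz":0,"jaw":0},{"x":2,"y":0,"z":0,"rx":0,"ry":0,"rz":0,"jaw":0},{"x":0,"y":0,"z":0,"rx":0,"ry":0,"rz":0,"jaw":0}]'

```text
time: 9.57
ee_pos: [0.4703, -0.1061, 0.0392]
ee_rot: [0.5, 0.5, 0.499, -0.5]
ft_force: [-1.4, 0.6, 0.6]
grip_width: 0.043
```

```bash
python3 plan.py .47 -.105 .039 0
```

```text
t 9.57 p [ 0.4703 -0.1061  0.0392] F [-1.4  0.6  0.6] w 0.043 j7 -0.2
tool x [ 0.001 -0.001 -1.   ] y yaw deg -0.1
shift mm [ 0.2 -0.3 -1.1]
rotvec [-0.001  0.001 -0.001]
```

>>> carry_out --commands '[{"x":1,"y":0,"z":0,"rx":0,"ry":0,"rz":0,"jaw":0},{"x":0,"y":0,"z":0,"rx":0,"ry":0,"rz":0,"jaw":0}]'

```text
time: 9.73
ee_pos: [0.4705, -0.1061, 0.0395]
ee_rot: [0.501, 0.5, 0.499, -0.5]
ft_force: [-0.2, -0.3, -1.7]
grip_width: 0.0428
```

>>> carry_out --commands '[{"x":1.5,"y":0,"z":0,"rx":0,"ry":0,"rz":0,"jaw":0},{"x":1.5,"y":0,"z":0,"rx":0,"ry":0,"rz":0,"jaw":0},{"x":0,"y":0,"z":0,"rx":0,"ry":0,"rz":0,"jaw":0}]'

```text
time: 9.98
ee_pos: [0.4711, -0.1064, 0.0397]
ee_rot: [0.501, 0.5, 0.498, -0.501]
ft_force: [0.4, -1.0, -0.2]
grip_width: 0.0433
```

>>> carry_out --commands '[{"x":3,"y":0,"z":0,"rx":0,"ry":0,"rz":0,"jaw":0},{"x":3,"y":0,"z":0,"rx":0,"ry":0,"rz":0,"jaw":0}]'

```text
time: 10.15
ee_pos: [0.4717, -0.1069, 0.0386]
ee_rot: [-0.502, -0.498, -0.497, 0.503]
ft_force: [-12.8, 2.6, 42.8]
grip_width: 0.0428
```

>>> carry_out --commands '[{"x":-1.5,"y":0,"z":0,"rx":0,"ry":0,"rz":0,"jaw":0},{"x":0,"y":0,"z":0,"rx":0,"ry":0,"rz":0,"jaw":0.55},{"x":0,"y":0,"z":0,"rx":0,"ry":0,"rz":0,"jaw":0.7},{"x":0,"y":0,"z":0,"rx":0,"ry":0,"rz":0,"jaw":1},{"x":0,"y":0,"z":0,"rx":0,"ry":0,"rz":0,"jaw":1},{"x":0,"y":0,"z":0,"rx":0,"ry":0,"rz":0,"jaw":1},{"x":0,"y":0,"z":0,"rx":0,"ry":0,"rz":0,"jaw":1}]'

```text
time: 10.73
ee_pos: [0.4725, -0.107, 0.0401]
ee_rot: [0.503, 0.499, 0.496, -0.502]
ft_force: [-0.8, -0.7, 0.4]
grip_width: 0.0736
```

```bash
python3 plan.py .656 -.087 .15 0
```

```text
t 10.73 p [ 0.4725 -0.107   0.0401] F [-0.8 -0.7  0.4] w 0.0736 j7 -0.22
tool x [ 0.003 -0.01  -1.   ] y yaw deg -0.1
shift mm [-109.6  183.8  -19.3]
rotvec [-0.002  0.01  -0.003]
```

Raise, then over to the yellow jar.

>>> carry_out --commands '[{"x":0,"y":0,"z":0,"rx":0,"ry":0,"rz":0,"jaw":1},{"x":-15,"y":0,"z":0,"rx":0,"ry":0.01,"rz":-0.003,"jaw":1},{"x":-20,"y":0,"z":0,"rx":0,"ry":0,"rz":0,"jaw":1},{"x":-25,"y":0,"z":0,"rx":0,"ry":0,"rz":0,"jaw":1},{"x":-25,"y":0,"z":0,"rx":0,"ry":0,"rz":0,"jaw":1},{"x":-15,"y":25,"z":-2,"rx":0,"ry":0,"rz":0,"jaw":1},{"x":0,"y":35,"z":-3,"rx":0,"ry":0,"rz":0,"jaw":1},{"x":0,"y":35,"z":-3,"rx":0,"ry":0,"rz":0,"jaw":1},{"x":0,"y":35,"z":-3,"rx":0,"ry":0,"rz":0,"jaw":1},{"x":0,"y":25,"z":-3,"rx":0,"ry":0,"rz":0,"jaw":1}]'

```text
time: 11.57
ee_pos: [0.6248, -0.0959, 0.1406]
ee_rot: [-0.496, -0.498, -0.501, 0.505]
ft_force: [-0.3, -0.4, 0.4]
grip_width: 0.0868
```

```bash
python3 plan.py .656 -.087 .12 0;  python3 - <<'E'
from loc import *
p,d=cams.grab_frame("side");cv2.imwrite("pics/s2.png",cv2.resize(p[80:330,180:440,::-1],None,fx=2.3,fy=2.3))
X,c=cloud("side",p,d);print(enc(sel(X,c,(.47,-.105),.04,.066,.09)))
p,d=cams.grab_frame("top");cv2.imwrite("pics/t2.png",cv2.resize(p[130:310,90:470,::-1],None,fx=2,fy=2))
X,c=cloud("top",p,d);print(enc(sel(X,c,(.47,-.105),.04,.066,.09)))
E
```

```text
t 11.57 p [ 0.6248 -0.0959  0.1406] F [-0.3 -0.4  0.4] w 0.0868 j7 -0.18
tool x [-0.012 -0.002 -1.   ] y yaw deg -0.4
shift mm [20.3 31.3 -9.2]
rotvec [-0.007  0.002  0.012]
[ 4.675e-01 -1.017e-01  2.330e-02  4.709e-01 -9.870e-02  7.640e-02
  7.770e-02  8.380e-02  1.280e+02]
[ 4.725e-01 -1.060e-01  1.920e-02  4.727e-01 -1.058e-01  7.770e-02
  7.770e-02  8.640e-02  1.840e+02]
```

View pics/s2.png

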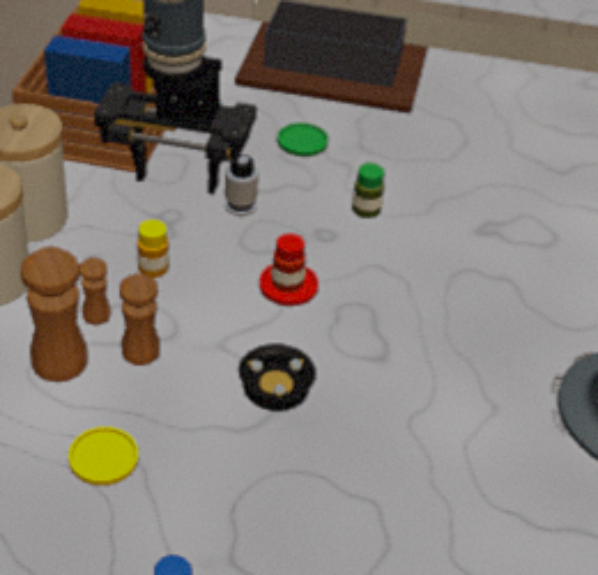

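Red jar stands upright on the red coaster (crop px 290,270; lid top at 78 mm as expected). Top camera agrees with the TCP, so I use its values. Yellow jar at (0.656,-0.089).

>>> carry_out --commands '[{"x":0,"y":16,"z":-4,"rx":0,"ry":0.002,"rz":0.012,"jaw":1},{"x":10,"y":12,"z":-3,"rx":0,"ry":0,"rz":0,"jaw":1},{"x":15,"y":0,"z":0,"rx":0,"ry":0,"rz":0,"jaw":1},{"x":5,"y":0,"z":0,"rx":0,"ry":0,"rz":0,"jaw":1},{"x":0,"y":0,"z":0,"rx":0,"ry":0,"rz":0,"jaw":1},{"x":0,"y":0,"z":0,"rx":0,"ry":0,"rz":0,"jaw":1}]'

```text
time: 12.17
ee_pos: [0.6513, -0.0877, 0.1066]
ee_rot: [-0.497, -0.501, -0.5, 0.502]
ft_force: [-0.9, -0.1, 0.1]
grip_width: 0.0868
```

```bash
python3 plan.py .656 -.089 .033 0
```

```text
t 12.17 p [ 0.6513 -0.0877  0.1066] F [-0.9 -0.1  0.1] w 0.0868 j7 -0.21
tool x [-0.005  0.002 -1.   ] y yaw deg -0.3
shift mm [73.6  5.   1.4]
rotvec [-0.005 -0.002  0.005]
```

>>> carry_out --commands '[{"x":8,"y":4,"z":1,"rx":-0.005,"ry":-0.002,"rz":0.005,"jaw":1},{"x":13,"y":0,"z":0,"rx":0,"ry":0,"rz":0,"jaw":1},{"x":13,"y":0,"z":0,"rx":0,"ry":0,"rz":0,"jaw":1},{"x":13,"y":0,"z":0,"rx":0,"ry":0,"rz":0,"jaw":1},{"x":10,"y":0,"z":0,"rx":0,"ry":0,"rz":0,"jaw":1},{"x":6,"y":0,"z":0,"rx":0,"ry":0,"rz":0,"jaw":1},{"x":0,"y":0,"z":0,"rx":0,"ry":0,"rz":0,"jaw":1},{"x":0,"y":0,"z":0,"rx":0,"ry":0,"rz":0,"jaw":1}]'

```text
time: 12.83
ee_pos: [0.6539, -0.0902, 0.0373]
ee_rot: [-0.5, -0.5, -0.5, 0.501]
ft_force: [0.0, -0.2, -0.2]
grip_width: 0.0871
```

```bash
python3 plan.py .656 -.089 .033 0
```

```text
t 12.83 p [ 0.6539 -0.0902  0.0373] F [ 0.  -0.2 -0.2] w 0.0871 j7 -0.25
tool x [-0.001 -0.001 -1.   ] y yaw deg -0.1
shift mm [ 4.3  2.1 -1.2]
rotvec [-0.001  0.001  0.001]
```

>>> carry_out --commands '[{"x":4,"y":2,"z":-1,"rx":0,"ry":0,"rz":0,"jaw":0.7},{"x":0,"y":0,"z":0,"rx":0,"ry":0,"rz":0,"jaw":0.4},{"x":0,"y":0,"z":0,"rx":0,"ry":0,"rz":0,"jaw":0.3},{"x":0,"y":0,"z":0,"rx":0,"ry":0,"rz":0,"jaw":0},{"x":0,"y":0,"z":0,"rx":0,"ry":0,"rz":0,"jaw":0},{"x":0,"y":0,"z":0,"rx":0,"ry":0,"rz":0,"jaw":0},{"x":0,"y":0,"z":0,"rx":0,"ry":0,"rz":0,"jaw":0},{"x":0,"y":0,"z":0,"rx":0,"ry":0,"rz":0,"jaw":0},{"x":0,"y":0,"z":0,"rx":0,"ry":0,"rz":0,"jaw":0}]'

```text
time: 13.58
ee_pos: [0.658, -0.0889, 0.0354]
ee_rot: [0.501, 0.501, 0.498, -0.5]
ft_force: [0.3, 0.7, -1.2]
grip_width: 0.0429
```

>>> carry_out --commands '[{"x":0,"y":0,"z":0,"rx":0,"ry":0,"rz":0,"jaw":0},{"x":-10,"y":0,"z":0,"rx":0,"ry":0,"rz":0,"jaw":0},{"x":-20,"y":0,"z":0,"rx":0,"ry":0,"rz":0,"jaw":0},{"x":-25,"y":0,"z":0,"rx":0,"ry":0,"rz":0,"jaw":0},{"x":-25,"y":0,"z":0,"rx":0,"ry":0,"rz":0,"jaw":0},{"x":-30,"y":0,"z":0,"rx":0,"ry":0,"rz":0,"jaw":0},{"x":-30,"y":0,"z":0,"rx":0,"ry":0,"rz":0,"jaw":0},{"x":-30,"y":0,"z":0,"rx":0,"ry":0,"rz":0,"jaw":0},{"x":-25,"y":0,"z":0,"rx":0,"ry":0,"rz":0,"jaw":0},{"x":-10,"y":0,"z":0,"rx":0,"ry":0,"rz":0,"jaw":0}]'

```text
time: 14.42
ee_pos: [0.6537, -0.0881, 0.2493]
ee_rot: [0.499, 0.498, 0.502, -0.501]
ft_force: [0.9, -0.1, -0.7]
grip_width: 0.043
```

```bash
python3 plan.py .56 .07 .25 0
```

```text
t 14.42 p [ 0.6537 -0.0881  0.2493] F [ 0.9 -0.1 -0.7] w 0.043 j7 -0.14
tool x [-0.006 -0.    -1.   ] y yaw deg 0.0
shift mm [  -0.2  -93.6 -158.2]
rotvec [0.001 0.    0.006]
```

>>> carry_out --commands '[{"x":0,"y":-4,"z":-20,"rx":0,"ry":0,"rz":0.006,"jaw":0},{"x":0,"y":-4,"z":-30,"rx":0,"ry":0,"rz":0,"jaw":0},{"x":0,"y":-4,"z":-34,"rx":0,"ry":0,"rz":0,"jaw":0},{"x":0,"y":-4,"z":-34,"rx":0,"ry":0,"rz":0,"jaw":0},{"x":0,"y":-4,"z":-34,"rx":0,"ry":0,"rz":0,"jaw":0},{"x":0,"y":-4,"z":-34,"rx":0,"ry":0,"rz":0,"jaw":0},{"x":0,"y":-4,"z":-34,"rx":0,"ry":0,"rz":0,"jaw":0},{"x":0,"y":-4,"z":-34,"rx":0,"ry":0,"rz":0,"jaw":0},{"x":0,"y":-4,"z":-30,"rx":0,"ry":0,"rz":0,"jaw":0},{"x":0,"y":-4,"z":-20,"rx":0,"ry":0,"rz":0,"jaw":0}]'

```text
time: 15.25
ee_pos: [0.6147, 0.217, 0.2486]
ee_rot: [-0.499, -0.503, -0.493, 0.506]
ft_force: [-0.1, 0.7, -0.2]
grip_width: 0.0428
```

```bash
python3 plan.py .611 .247 .1 0
```

```text
t 15.25 p [0.6147 0.217  0.2486] F [-0.1  0.7 -0.2] w 0.0428 j7 -0.66
tool x [ 0.003 -0.009 -1.   ] y yaw deg -1.0
shift mm [148.3  -4.6 -31.2]
rotvec [-0.017  0.009 -0.003]
```

>>> carry_out --commands '[{"x":0,"y":-2,"z":-15,"rx":-0.017,"ry":0.009,"rz":-0.003,"jaw":0},{"x":10,"y":-2,"z":-5,"rx":0,"ry":0,"rz":0,"jaw":0},{"x":25,"y":0,"z":0,"rx":0,"ry":0,"rz":0,"jaw":0},{"x":30,"y":0,"z":0,"rx":0,"ry":0,"rz":0,"jaw":0},{"x":30,"y":0,"z":0,"rx":0,"ry":0,"rz":0,"jaw":0},{"x":25,"y":0,"z":0,"rx":0,"ry":0,"rz":0,"jaw":0},{"x":15,"y":0,"z":0,"rx":0,"ry":0,"rz":0,"jaw":0},{"x":0,"y":0,"z":0,"rx":0,"ry":0,"rz":0,"jaw":0},{"x":0,"y":0,"z":0,"rx":0,"ry":0,"rz":0,"jaw":0}]'

```text
time: 16.0
ee_pos: [0.6075, 0.2368, 0.1022]
ee_rot: [0.501, 0.497, 0.502, -0.501]
ft_force: [0.4, 0.1, -0.8]
grip_width: 0.0425
```

```bash
python3 plan.py .611 .2465 .044 0
```

```text
t 16.0 p [0.6075 0.2368 0.1022] F [ 0.4  0.1 -0.8] w 0.0425 j7 -0.74
tool x [-0.005 -0.002 -1.   ] y yaw deg 0.3
shift mm [58.1  3.8 -9.8]
rotvec [0.005 0.002 0.005]
```

>>> carry_out --commands '[{"x":0,"y":3,"z":-9,"rx":0.005,"ry":0.002,"rz":0.005,"jaw":0},{"x":10,"y":0,"z":0,"rx":0,"ry":0,"rz":0,"jaw":0},{"x":12,"y":0,"z":0,"rx":0,"ry":0,"rz":0,"jaw":0},{"x":12,"y":0,"z":0,"rx":0,"ry":0,"rz":0,"jaw":0},{"x":6,"y":0,"z":0,"rx":0,"ry":0,"rz":0,"jaw":0},{"x":0,"y":0,"z":0,"rx":0,"ry":0,"rz":0,"jaw":0},{"x":0,"y":0,"z":0,"rx":0,"ry":0,"rz":0,"jaw":0}]'

```text
time: 16.58
ee_pos: [0.614, 0.2456, 0.0615]
ee_rot: [0.5, 0.503, 0.498, -0.499]
ft_force: [0.2, 0.4, -0.3]
grip_width: 0.0428
```

```bash
python3 plan.py .611 .2465 .0414 0
```

```text
t 16.58 p [0.614  0.2456 0.0615] F [ 0.2  0.4 -0.3] w 0.0428 j7 -0.79
tool x [ 0.006  0.001 -1.   ] y yaw deg -0.2
shift mm [20.1 -3.1 -0.9]
rotvec [-0.003 -0.001 -0.006]
```

>>> carry_out --commands '[{"x":4,"y":-3,"z":-1,"rx":-0.003,"ry":0,"rz":-0.006,"jaw":0},{"x":5,"y":0,"z":0,"rx":0,"ry":0,"rz":0,"jaw":0},{"x":4,"y":0,"z":0,"rx":0,"ry":0,"rz":0,"jaw":0},{"x":3,"y":0,"z":0,"rx":0,"ry":0,"rz":0,"jaw":0},{"x":2,"y":0,"z":0,"rx":0,"ry":0,"rz":0,"jaw":0},{"x":0,"y":0,"z":0,"rx":0,"ry":0,"rz":0,"jaw":0}]'

```text
time: 17.08
ee_pos: [0.6112, 0.2472, 0.0426]
ee_rot: [0.5, 0.501, 0.5, -0.499]
ft_force: [-0.7, -0.4, -2.0]
grip_width: 0.0427
```

```bash
python3 plan.py .611 .2465 .0414 0
```

```text
t 17.08 p [0.6112 0.2472 0.0426] F [-0.7 -0.4 -2. ] w 0.0427 j7 -0.8
tool x [ 0.001  0.002 -1.   ] y yaw deg 0.0
shift mm [ 1.2 -0.2  0.7]
rotvec [ 0.    -0.002 -0.001]
```

>>> carry_out --commands '[{"x":1.5,"y":0,"z":0,"rx":0,"ry":0,"rz":0,"jaw":0},{"x":1,"y":0,"z":0,"rx":0,"ry":0,"rz":0,"jaw":0},{"x":0,"y":0,"z":0,"rx":0,"ry":0,"rz":0,"jaw":0}]'

```text
time: 17.33
ee_pos: [0.6116, 0.2478, 0.0418]
ee_rot: [0.5, 0.501, 0.5, -0.499]
ft_force: [-0.4, -0.7, -1.2]
grip_width: 0.0428
```

>>> carry_out --commands '[{"x":1.5,"y":0,"z":0,"rx":0,"ry":0,"rz":0,"jaw":0},{"x":0,"y":0,"z":0,"rx":0,"ry":0,"rz":0,"jaw":0},{"x":0,"y":0,"z":0,"rx":0,"ry":0,"rz":0,"jaw":0.55},{"x":0,"y":0,"z":0,"rx":0,"ry":0,"rz":0,"jaw":0.7},{"x":0,"y":0,"z":0,"rx":0,"ry":0,"rz":0,"jaw":1},{"x":0,"y":0,"z":0,"rx":0,"ry":0,"rz":0,"jaw":1},{"x":0,"y":0,"z":0,"rx":0,"ry":0,"rz":0,"jaw":1},{"x":0,"y":0,"z":0,"rx":0,"ry":0,"rz":0,"jaw":1},{"x":0,"y":0,"z":0,"rx":0,"ry":0,"rz":0,"jaw":1}]'

```text
time: 18.08
ee_pos: [0.6127, 0.2484, 0.0412]
ee_rot: [0.5, 0.502, 0.5, -0.498]
ft_force: [-0.2, -0.5, -0.1]
grip_width: 0.0797
```

>>> carry_out --commands '[{"x":-15,"y":0,"z":0,"rx":0,"ry":0,"rz":0,"jaw":1},{"x":-25,"y":0,"z":0,"rx":0,"ry":0,"rz":0,"jaw":1},{"x":-30,"y":0,"z":0,"rx":0,"ry":0,"rz":0,"jaw":1},{"x":-30,"y":0,"z":0,"rx":0,"ry":0,"rz":0,"jaw":1},{"x":-30,"y":0,"z":0,"rx":0,"ry":0,"rz":0,"jaw":1},{"x":-30,"y":0,"z":0,"rx":0,"ry":0,"rz":0,"jaw":1},{"x":-30,"y":0,"z":0,"rx":0,"ry":0,"rz":0,"jaw":1},{"x":-10,"y":-10,"z":0,"rx":0,"ry":0,"rz":0,"jaw":1},{"x":0,"y":-20,"z":15,"rx":0,"ry":0,"rz":0,"jaw":1},{"x":0,"y":-20,"z":30,"rx":0,"ry":0,"rz":0,"jaw":1}]'

```text
time: 18.92
ee_pos: [0.5614, 0.2098, 0.26]
ee_rot: [0.501, 0.503, 0.503, -0.492]
ft_force: [-0.2, 0.6, 1.2]
grip_width: 0.0867
```

```bash
python3 plan.py .5 -.1 .25 0
```

```text
t 18.92 p [0.5614 0.2098 0.26  ] F [-0.2  0.6  1.2] w 0.0867 j7 -0.63
tool x [ 0.009  0.013 -1.   ] y yaw deg 0.5
shift mm [  5.3 -64.2 309.3]
rotvec [ 0.009 -0.013 -0.01 ]
```

>>> carry_out --commands '[{"x":0,"y":-8,"z":36,"rx":0.009,"ry":-0.013,"rz":-0.01,"jaw":1},{"x":0,"y":-8,"z":38,"rx":0,"ry":0,"rz":0,"jaw":1},{"x":0,"y":-8,"z":38,"rx":0,"ry":0,"rz":0,"jaw":1},{"x":0,"y":-8,"z":38,"rx":0,"ry":0,"rz":0,"jaw":1},{"x":0,"y":-8,"z":38,"rx":0,"ry":0,"rz":0,"jaw":1},{"x":0,"y":-8,"z":38,"rx":0,"ry":0,"rz":0,"jaw":1},{"x":0,"y":-10,"z":38,"rx":0,"ry":0,"rz":0,"jaw":1},{"x":0,"y":-12,"z":38,"rx":0,"ry":0,"rz":0,"jaw":1},{"x":0,"y":-12,"z":38,"rx":0,"ry":0,"rz":0,"jaw":1},{"x":0,"y":-12,"z":34,"rx":0,"ry":0,"rz":0,"jaw":1}]'

```text
time: 19.75
ee_pos: [0.4625, -0.172, 0.2737]
ee_rot: [0.51, 0.499, 0.5, -0.491]
ft_force: [1.2, -0.5, -0.1]
grip_width: 0.0873
```

```bash
python3 plan.py .398 -.302 .14 0;  python3 - <<'E'
from loc import *
p,d=cams.grab_frame("top");cv2.imwrite("pics/t3.png",cv2.resize(p[130:310,90:470,::-1],None,fx=2,fy=2))
X,c=cloud("top",p,d)
for xy in [(.611,.247),(.398,-.302),(.4725,-.106),(.622,.07)]:print(enc(sel(X,c,xy,.04,.066,.15)))
E
```

```text
t 19.75 p [ 0.4625 -0.172   0.2737] F [ 1.2 -0.5 -0.1] w 0.0873 j7 0.22
tool x [ 0.018 -0.002 -1.   ] y yaw deg 1.1
shift mm [132.8 -69.4 128.4]
rotvec [ 0.02   0.002 -0.018]
[6.119e-01 2.472e-01 1.980e-02 6.111e-01 2.465e-01 7.790e-02 7.840e-02
 8.570e-02 1.890e+02]
None
[ 4.726e-01 -1.057e-01  1.950e-02  4.725e-01 -1.057e-01  7.770e-02
  7.780e-02  8.500e-02  1.860e+02]
[6.233e-01 6.930e-02 2.400e-02 6.210e-01 6.880e-02 1.180e-01 1.192e-01
 1.310e-01 2.960e+02]
```

View pics/t3.png

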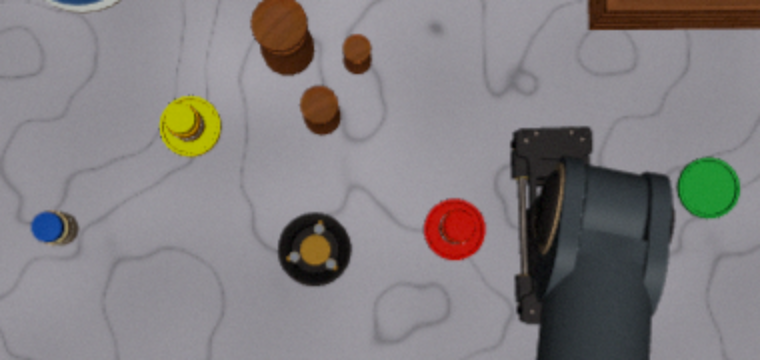

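Yellow jar stands in the yellow coaster (px 187,122), red at (459,227); the mills and the blue jar are unmoved. On to the green jar, green (0.398,-0.302).

>>> carry_out --commands '[{"x":10,"y":-14,"z":28,"rx":0.02,"ry":0.002,"rz":-0.018,"jaw":1},{"x":20,"y":-14,"z":28,"rx":0,"ry":0,"rz":0,"jaw":1},{"x":20,"y":-14,"z":25,"rx":0,"ry":0,"rz":0,"jaw":1},{"x":20,"y":-14,"z":20,"rx":0,"ry":0,"rz":0,"jaw":1},{"x":20,"y":-5,"z":10,"rx":0,"ry":0,"rz":0,"jaw":1},{"x":20,"y":0,"z":0,"rx":0,"ry":0,"rz":0,"jaw":1},{"x":0,"y":0,"z":0,"rx":0,"ry":0,"rz":0,"jaw":1},{"x":0,"y":0,"z":0,"rx":0,"ry":0,"rz":0,"jaw":1}]'

```text
time: 20.47
ee_pos: [0.3978, -0.2981, 0.1711]
ee_rot: [-0.501, -0.504, -0.489, 0.506]
ft_force: [0.4, -0.3, -0.1]
grip_width: 0.087
```

```bash
python3 plan.py .398 -.302 .033 0
```

```text
t 20.47 p [ 0.3978 -0.2981  0.1711] F [ 0.4 -0.3 -0.1] w 0.087 j7 0.42
tool x [ 0.011 -0.014 -1.   ] y yaw deg -1.1
shift mm [138.1  -1.2   2.1]
rotvec [-0.02   0.013 -0.011]
```

>>> carry_out --commands '[{"x":10,"y":0,"z":4,"rx":-0.02,"ry":0.013,"rz":-0.011,"jaw":1},{"x":15,"y":0,"z":0,"rx":0,"ry":0,"rz":0,"jaw":1},{"x":15,"y":0,"z":0,"rx":0,"ry":0,"rz":0,"jaw":1},{"x":15,"y":0,"z":0,"rx":0,"ry":0,"rz":0,"jaw":1},{"x":0,"y":0,"z":0,"rx":0,"ry":0,"rz":0,"jaw":1},{"x":0,"y":0,"z":0,"rx":0,"ry":0,"rz":0,"jaw":1}]'

```text
time: 20.97
ee_pos: [0.4074, -0.3011, 0.1259]
ee_rot: [0.508, 0.499, 0.496, -0.496]
ft_force: [0.2, -0.2, -0.4]
grip_width: 0.0868
```

```bash
python3 plan.py .398 -.302 .033 0
python3 - <<'E'
from loc import *
p,d=cams.grab_frame("side");cv2.imwrite("pics/s4.png",cv2.resize(p[60:260,230:430,::-1],None,fx=2.5,fy=2.5))
E
```

```text
t 20.97 p [ 0.4074 -0.3011  0.1259] F [ 0.2 -0.2 -0.4] w 0.0868 j7 0.41
tool x [ 0.015 -0.009 -1.   ] y yaw deg 0.6
shift mm [ 92.8 -10.8  -0. ]
rotvec [ 0.01   0.009 -0.015]
```

View pics/s4.png

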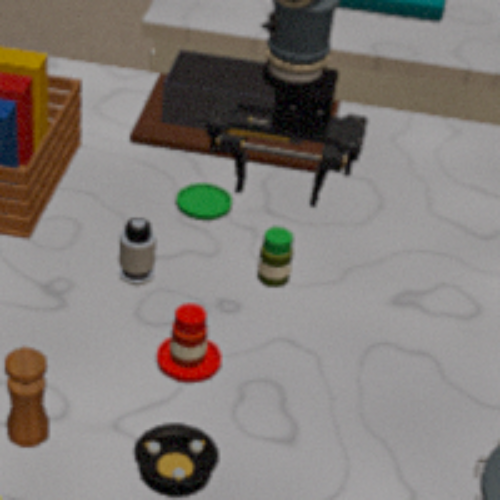

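Green jar at crop px (276,257), below the open fingers. Red standing fine.

>>> carry_out --commands '[{"x":5,"y":-10,"z":0,"rx":0.01,"ry":0.009,"rz":-0.015,"jaw":1},{"x":12,"y":0,"z":0,"rx":0,"ry":0,"rz":0,"jaw":1},{"x":13,"y":0,"z":0,"rx":0,"ry":0,"rz":0,"jaw":1},{"x":8,"y":0,"z":0,"rx":0,"ry":0,"rz":0,"jaw":1},{"x":0,"y":0,"z":0,"rx":0,"ry":0,"rz":0,"jaw":1}]'

```text
time: 21.43
ee_pos: [0.3993, -0.303, 0.0926]
ee_rot: [0.503, 0.5, 0.497, -0.5]
ft_force: [-0.1, 0.3, -0.0]
grip_width: 0.0868
```

```bash
python3 plan.py .398 -.302 .033 0
```

```text
t 21.43 p [ 0.3993 -0.303   0.0926] F [-0.1  0.3 -0. ] w 0.0868 j7 0.39
tool x [ 0.006 -0.006 -1.   ] y yaw deg -0.1
shift mm [59.6 -1.7 -1.3]
rotvec [-0.001  0.006 -0.006]
```

>>> carry_out --commands '[{"x":10,"y":-3,"z":-1,"rx":0,"ry":0.006,"rz":-0.006,"jaw":1},{"x":12,"y":0,"z":0,"rx":0,"ry":0,"rz":-0.003,"jaw":1},{"x":12,"y":-1,"z":0,"rx":0,"ry":0,"rz":-0.003,"jaw":1},{"x":12,"y":-1,"z":0,"rx":0,"ry":0,"rz":-0.003,"jaw":1},{"x":6,"y":0,"z":0,"rx":0,"ry":0,"rz":0,"jaw":1},{"x":0,"y":0,"z":0,"rx":0,"ry":0,"rz":0,"jaw":1}]'

```text
time: 21.93
ee_pos: [0.394, -0.3029, 0.0372]
ee_rot: [-0.497, -0.498, -0.502, 0.503]
ft_force: [-1.6, -0.5, 0.1]
grip_width: 0.0869
```

```bash
python3 plan.py .398 -.302 .033 0
```

```text
t 21.93 p [ 0.394  -0.3029  0.0372] F [-1.6 -0.5  0.1] w 0.0869 j7 0.34
tool x [-0.01 -0.   -1.  ] y yaw deg -0.1
shift mm [ 4.1  4.1 -0.9]
rotvec [-0.002  0.     0.01 ]
```

>>> carry_out --commands '[{"x":3,"y":4,"z":-1,"rx":0,"ry":0,"rz":0.01,"jaw":1},{"x":0,"y":0,"z":0,"rx":0,"ry":0,"rz":0,"jaw":0.7},{"x":0,"y":0,"z":0,"rx":0,"ry":0,"rz":0,"jaw":0.3},{"x":0,"y":0,"z":0,"rx":0,"ry":0,"rz":0,"jaw":0},{"x":0,"y":0,"z":0,"rx":0,"ry":0,"rz":0,"jaw":0},{"x":0,"y":0,"z":0,"rx":0,"ry":0,"rz":0,"jaw":0},{"x":0,"y":0,"z":0,"rx":0,"ry":0,"rz":0,"jaw":0},{"x":0,"y":0,"z":0,"rx":0,"ry":0,"rz":0,"jaw":0},{"x":0,"y":0,"z":0,"rx":0,"ry":0,"rz":0,"jaw":0},{"x":0,"y":0,"z":0,"rx":0,"ry":0,"rz":0,"jaw":0}]'

```text
time: 22.77
ee_pos: [0.3993, -0.3024, 0.035]
ee_rot: [0.501, 0.501, 0.498, -0.5]
ft_force: [0.3, -0.4, -1.5]
grip_width: 0.0429
```

```bash
python3 plan.py .398 -.302 .15 0
```

```text
t 22.77 p [ 0.3993 -0.3024  0.035 ] F [ 0.3 -0.4 -1.5] w 0.0429 j7 0.34
tool x [ 0.003 -0.002 -1.   ] y yaw deg -0.1
shift mm [-1.15e+02 -9.00e-01 -1.00e-01]
rotvec [-0.002  0.002 -0.003]
```

>>> carry_out --commands '[{"x":-10,"y":0,"z":0,"rx":0,"ry":0,"rz":0,"jaw":0},{"x":-20,"y":0,"z":0,"rx":0,"ry":0,"rz":0,"jaw":0},{"x":-25,"y":0,"z":0,"rx":0,"ry":0,"rz":0,"jaw":0},{"x":-25,"y":0,"z":0,"rx":0,"ry":0,"rz":0,"jaw":0},{"x":-15,"y":5,"z":5,"rx":0,"ry":0,"rz":0,"jaw":0},{"x":0,"y":15,"z":15,"rx":0,"ry":0,"rz":0,"jaw":0},{"x":0,"y":20,"z":22,"rx":0,"ry":0,"rz":0,"jaw":0},{"x":0,"y":20,"z":22,"rx":0,"ry":0,"rz":0,"jaw":0},{"x":0,"y":20,"z":22,"rx":0,"ry":0,"rz":0,"jaw":0},{"x":0,"y":15,"z":18,"rx":0,"ry":0,"rz":0,"jaw":0}]'

```text
time: 23.6
ee_pos: [0.4924, -0.404, 0.1398]
ee_rot: [0.5, 0.499, 0.501, -0.5]
ft_force: [0.9, -0.2, -1.5]
grip_width: 0.0425
```

```bash
python3 plan.py .522 -.444 .1 0
```

```text
t 23.6 p [ 0.4924 -0.404   0.1398] F [ 0.9 -0.2 -1.5] w 0.0425 j7 0.46
tool x [-0.002  0.001 -1.   ] y yaw deg 0.2
shift mm [39.7 29.6 40.2]
rotvec [ 0.003 -0.001  0.002]
```

Floor TCP height will be 0.041.

>>> carry_out --commands '[{"x":0,"y":13,"z":18,"rx":0,"ry":0,"rz":0,"jaw":0},{"x":10,"y":8,"z":10,"rx":0,"ry":0,"rz":0,"jaw":0},{"x":15,"y":0,"z":0,"rx":0,"ry":0,"rz":0,"jaw":0},{"x":12,"y":0,"z":0,"rx":0,"ry":0,"rz":0,"jaw":0},{"x":0,"y":0,"z":0,"rx":0,"ry":0,"rz":0,"jaw":0},{"x":0,"y":0,"z":0,"rx":0,"ry":0,"rz":0,"jaw":0}]'

```text
time: 24.1
ee_pos: [0.5175, -0.4378, 0.1039]
ee_rot: [0.501, 0.5, 0.499, -0.5]
ft_force: [0.4, 0.4, -0.8]
grip_width: 0.0432
```

```bash
python3 plan.py .522 -.4445 .041 0
```

```text
t 24.1 p [ 0.5175 -0.4378  0.1039] F [ 0.4  0.4 -0.8] w 0.0432 j7 0.47
tool x [ 0.003 -0.001 -1.   ] y yaw deg -0.0
shift mm [62.9  4.3  6.6]
rotvec [-0.     0.001 -0.003]
```

>>> carry_out --commands '[{"x":5,"y":4,"z":6,"rx":0,"ry":0,"rz":-0.003,"jaw":0},{"x":12,"y":0,"z":0,"rx":0,"ry":0,"rz":0,"jaw":0},{"x":12,"y":0,"z":0,"rx":0,"ry":0,"rz":0,"jaw":0},{"x":10,"y":0,"z":0,"rx":0,"ry":0,"rz":0,"jaw":0},{"x":3,"y":0,"z":0,"rx":0,"ry":0,"rz":0,"jaw":0},{"x":0,"y":0,"z":0,"rx":0,"ry":0,"rz":0,"jaw":0}]'

```text
time: 24.6
ee_pos: [0.5216, -0.4434, 0.0597]
ee_rot: [0.501, 0.499, 0.5, -0.5]
ft_force: [0.4, -0.2, -0.6]
grip_width: 0.0427
```

```bash
python3 plan.py .522 -.4445 .041 0
```

```text
t 24.6 p [ 0.5216 -0.4434  0.0597] F [ 0.4 -0.2 -0.6] w 0.0427 j7 0.46
tool x [ 0.    -0.002 -1.   ] y yaw deg 0.1
shift mm [18.7  0.4  1.1]
rotvec [ 0.001  0.002 -0.   ]
```

>>> carry_out --commands '[{"x":4,"y":0,"z":1,"rx":0,"ry":0.002,"rz":0,"jaw":0},{"x":5,"y":0,"z":0,"rx":0,"ry":0,"rz":0,"jaw":0},{"x":4,"y":0,"z":0,"rx":0,"ry":0,"rz":0,"jaw":0},{"x":2,"y":0,"z":0,"rx":0,"ry":0,"rz":0,"jaw":0},{"x":2,"y":0,"z":0,"rx":0,"ry":0,"rz":0,"jaw":0},{"x":0,"y":0,"z":0,"rx":0,"ry":0,"rz":0,"jaw":0}]'

```text
time: 25.1
ee_pos: [0.5219, -0.4445, 0.0413]
ee_rot: [0.5, 0.5, 0.5, -0.499]
ft_force: [-0.3, 0.1, -1.4]
grip_width: 0.0429
```

>>> carry_out --commands '[{"x":1,"y":0,"z":0,"rx":0,"ry":0,"rz":0,"jaw":0},{"x":1,"y":0,"z":0,"rx":0,"ry":0,"rz":0,"jaw":0},{"x":0,"y":0,"z":0,"rx":0,"ry":0,"rz":0,"jaw":0}]'

```text
time: 25.35
ee_pos: [0.5223, -0.4449, 0.0415]
ee_rot: [0.501, 0.5, 0.5, -0.5]
ft_force: [0.7, -0.4, -3.0]
grip_width: 0.0429
```

>>> carry_out --commands '[{"x":1,"y":0,"z":0,"rx":0,"ry":0,"rz":0,"jaw":0},{"x":0,"y":0,"z":0,"rx":0,"ry":0,"rz":0,"jaw":0.55},{"x":0,"y":0,"z":0,"rx":0,"ry":0,"rz":0,"jaw":0.7},{"x":0,"y":0,"z":0,"rx":0,"ry":0,"rz":0,"jaw":1},{"x":0,"y":0,"z":0,"rx":0,"ry":0,"rz":0,"jaw":1},{"x":0,"y":0,"z":0,"rx":0,"ry":0,"rz":0,"jaw":1},{"x":0,"y":0,"z":0,"rx":0,"ry":0,"rz":0,"jaw":1},{"x":0,"y":0,"z":0,"rx":0,"ry":0,"rz":0,"jaw":1}]'

```text
time: 26.02
ee_pos: [0.5236, -0.4456, 0.0411]
ee_rot: [0.502, 0.5, 0.498, -0.499]
ft_force: [-0.1, 0.2, 0.6]
grip_width: 0.0796
```

>>> carry_out --commands '[{"x":-15,"y":0,"z":0,"rx":0,"ry":0,"rz":0,"jaw":1},{"x":-25,"y":0,"z":0,"rx":0,"ry":0,"rz":0,"jaw":1},{"x":-30,"y":0,"z":0,"rx":0,"ry":0,"rz":0,"jaw":1},{"x":-30,"y":0,"z":0,"rx":0,"ry":0,"rz":0,"jaw":1},{"x":-20,"y":2,"z":-10,"rx":0,"ry":0,"rz":0,"jaw":1},{"x":0,"y":6,"z":-25,"rx":0,"ry":0,"rz":0,"jaw":1},{"x":0,"y":8,"z":-30,"rx":0,"ry":0,"rz":0,"jaw":1},{"x":0,"y":8,"z":-30,"rx":0,"ry":0,"rz":0,"jaw":1},{"x":0,"y":8,"z":-30,"rx":0,"ry":0,"rz":0,"jaw":1},{"x":0,"y":8,"z":-25,"rx":0,"ry":0,"rz":0,"jaw":1}]'

```text
time: 26.85
ee_pos: [0.5624, -0.301, 0.1772]
ee_rot: [-0.502, -0.503, -0.49, 0.504]
ft_force: [0.6, -0.6, 0.1]
grip_width: 0.0872
```

```bash
python3 plan.py .5747 -.2503 .12 0;  python3 - <<'E'
from loc import *
p,d=cams.grab_frame("side");cv2.imwrite("pics/s5.png",cv2.resize(p[60:260,230:430,::-1],None,fx=2.5,fy=2.5))
X,c=cloud("side",p,d)
print(enc(sel(X,c,(.574,-.248),.035,.082,.1)))
p,d=cams.grab_frame("top");X,c=cloud("top",p,d)
print(enc(sel(X,c,(.522,-.444),.04,.066,.09)))
E
```

```text
t 26.85 p [ 0.5624 -0.301   0.1772] F [ 0.6 -0.6  0.1] w 0.0872 j7 0.25
tool x [ 0.011 -0.012 -1.   ] y yaw deg -0.9
shift mm [ 56.6  10.9 -51.6]
rotvec [-0.016  0.012 -0.011]
[ 5.754e-01 -2.475e-01  1.810e-02  5.748e-01 -2.450e-01  8.790e-02
  8.790e-02  9.580e-02  6.000e+01]
None
```

View pics/s5.png

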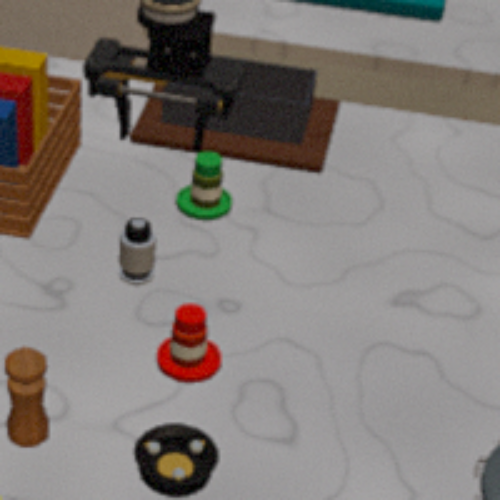

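Green jar upright on its coaster (crop px 207,185). Now the mill (138,250).

>>> carry_out --commands '[{"x":0,"y":4,"z":-22,"rx":-0.016,"ry":0.012,"rz":-0.011,"jaw":1},{"x":5,"y":3,"z":-15,"rx":0,"ry":0,"rz":0,"jaw":1},{"x":10,"y":2,"z":-4,"rx":0,"ry":0,"rz":0,"jaw":1},{"x":12,"y":0,"z":0,"rx":0,"ry":0,"rz":0,"jaw":1},{"x":10,"y":0,"z":0,"rx":0,"ry":0,"rz":0,"jaw":1},{"x":0,"y":0,"z":0,"rx":0,"ry":0,"rz":0,"jaw":1},{"x":0,"y":0,"z":0,"rx":0,"ry":0,"rz":0,"jaw":1}]'

```text
time: 27.53
ee_pos: [0.5738, -0.2581, 0.142]
ee_rot: [0.504, 0.498, 0.5, -0.498]
ft_force: [0.5, -0.0, -0.1]
grip_width: 0.0872
```

```bash
python3 plan.py .5747 -.2503 .046 0
```

```text
t 27.53 p [ 0.5738 -0.2581  0.142 ] F [ 0.5 -0.  -0.1] w 0.0872 j7 0.19
tool x [ 0.004 -0.003 -1.   ] y yaw deg 0.4
shift mm [96.   0.5 -8.1]
rotvec [ 0.008  0.003 -0.004]
```

>>> carry_out --commands '[{"x":3,"y":0,"z":-7,"rx":0.008,"ry":0.003,"rz":-0.004,"jaw":1},{"x":10,"y":0,"z":0,"rx":0,"ry":0,"rz":0,"jaw":1},{"x":12,"y":0,"z":0,"rx":0,"ry":0,"rz":0,"jaw":1},{"x":8,"y":0,"z":0,"rx":0,"ry":0,"rz":0,"jaw":1},{"x":0,"y":0,"z":0,"rx":0,"ry":0,"rz":0,"jaw":1}]'

```text
time: 27.95
ee_pos: [0.5726, -0.2541, 0.1054]
ee_rot: [-0.498, -0.501, -0.498, 0.502]
ft_force: [-0.1, 0.2, -0.5]
grip_width: 0.0872
```

```bash
python3 plan.py .5747 -.2503 .046 0
```

```text
t 27.95 p [ 0.5726 -0.2541  0.1054] F [-0.1  0.2 -0.5] w 0.0872 j7 0.15
tool x [-0.001 -0.001 -1.   ] y yaw deg -0.4
shift mm [59.4  2.1 -3.9]
rotvec [-0.006  0.001  0.001]
```

>>> carry_out --commands '[{"x":8,"y":2,"z":-4,"rx":-0.006,"ry":0,"rz":0,"jaw":1},{"x":12,"y":0,"z":0,"rx":0,"ry":0,"rz":0,"jaw":1},{"x":12,"y":0,"z":0,"rx":0,"ry":0,"rz":0,"jaw":1},{"x":12,"y":0,"z":0,"rx":0,"ry":0,"rz":0,"jaw":1},{"x":6,"y":0,"z":0,"rx":0,"ry":0,"rz":0,"jaw":1},{"x":0,"y":0,"z":0,"rx":0,"ry":0,"rz":0,"jaw":1}]'

```text
time: 28.45
ee_pos: [0.5743, -0.2494, 0.0488]
ee_rot: [0.5, 0.499, 0.501, -0.5]
ft_force: [0.4, 0.5, 0.3]
grip_width: 0.087
```

```bash
python3 plan.py .5747 -.2503 .046 0
```

```text
t 28.45 p [ 0.5743 -0.2494  0.0488] F [0.4 0.5 0.3] w 0.087 j7 0.12
tool x [-0.003 -0.    -1.   ] y yaw deg 0.0
shift mm [2.8 0.4 0.9]
rotvec [0.001 0.    0.003]
```

>>> carry_out --commands '[{"x":3,"y":0,"z":1,"rx":0,"ry":0,"rz":0.003,"jaw":0.8},{"x":0,"y":0,"z":0,"rx":0,"ry":0,"rz":0,"jaw":0.4},{"x":0,"y":0,"z":0,"rx":0,"ry":0,"rz":0,"jaw":0},{"x":0,"y":0,"z":0,"rx":0,"ry":0,"rz":0,"jaw":0},{"x":0,"y":0,"z":0,"rx":0,"ry":0,"rz":0,"jaw":0},{"x":0,"y":0,"z":0,"rx":0,"ry":0,"rz":0,"jaw":0},{"x":0,"y":0,"z":0,"rx":0,"ry":0,"rz":0,"jaw":0},{"x":0,"y":0,"z":0,"rx":0,"ry":0,"rz":0,"jaw":0},{"x":0,"y":0,"z":0,"rx":0,"ry":0,"rz":0,"jaw":0}]'

```text
time: 29.2
ee_pos: [0.5753, -0.2511, 0.0466]
ee_rot: [0.501, 0.5, 0.499, -0.499]
ft_force: [0.2, 0.7, -1.5]
grip_width: 0.0472
```

>>> carry_out --commands '[{"x":0,"y":0,"z":0,"rx":0,"ry":0,"rz":0,"jaw":0},{"x":-10,"y":0,"z":0,"rx":0,"ry":0,"rz":0,"jaw":0},{"x":-20,"y":0,"z":0,"rx":0,"ry":0,"rz":0,"jaw":0},{"x":-25,"y":0,"z":0,"rx":0,"ry":0,"rz":0,"jaw":0},{"x":-30,"y":0,"z":0,"rx":0,"ry":0,"rz":0,"jaw":0},{"x":-30,"y":0,"z":0,"rx":0,"ry":0,"rz":0,"jaw":0},{"x":-30,"y":0,"z":0,"rx":0,"ry":0,"rz":0,"jaw":0},{"x":-10,"y":0,"z":0,"rx":0,"ry":0,"rz":0,"jaw":0}]'

```text
time: 29.87
ee_pos: [0.5698, -0.2491, 0.2042]
ee_rot: [0.496, 0.498, 0.505, -0.501]
ft_force: [0.1, -0.1, -1.7]
grip_width: 0.0473
```

```bash
python3 plan.py .4446 .0795 .18 0
```

```text
t 29.87 p [ 0.5698 -0.2491  0.2042] F [ 0.1 -0.1 -1.7] w 0.0473 j7 0.2
tool x [-0.012  0.005 -1.   ] y yaw deg 0.1
shift mm [  27.4 -124.3 -328.7]
rotvec [ 0.002 -0.005  0.012]
```

>>> carry_out --commands '[{"x":0,"y":-10,"z":-20,"rx":0,"ry":-0.005,"rz":0.012,"jaw":0},{"x":0,"y":-12,"z":-30,"rx":0,"ry":0,"rz":0,"jaw":0},{"x":0,"y":-12,"z":-33,"rx":0,"ry":0,"rz":0,"jaw":0},{"x":0,"y":-12,"z":-33,"rx":0,"ry":0,"rz":0,"jaw":0},{"x":0,"y":-12,"z":-33,"rx":0,"ry":0,"rz":0,"jaw":0},{"x":0,"y":-12,"z":-33,"rx":0,"ry":0,"rz":0,"jaw":0},{"x":0,"y":-12,"z":-33,"rx":0,"ry":0,"rz":0,"jaw":0},{"x":0,"y":-12,"z":-33,"rx":0,"ry":0,"rz":0,"jaw":0},{"x":0,"y":-12,"z":-30,"rx":0,"ry":0,"rz":0,"jaw":0},{"x":0,"y":-8,"z":-20,"rx":0,"ry":0,"rz":0,"jaw":0}]'

```text
time: 30.7
ee_pos: [0.4494, 0.0526, 0.2012]
ee_rot: [-0.499, -0.502, -0.494, 0.505]
ft_force: [0.4, 1.0, -2.8]
grip_width: 0.0474
```

```bash
python3 plan.py .4446 .0795 .12 0
```

```text
t 30.7 p [0.4494 0.0526 0.2012] F [ 0.4  1.  -2.8] w 0.0474 j7 -0.34
tool x [ 0.001 -0.008 -1.   ] y yaw deg -0.8
shift mm [ 80.9  -5.2 -27.4]
rotvec [-0.013  0.008 -0.001]
```

>>> carry_out --commands '[{"x":0,"y":-2,"z":-12,"rx":-0.013,"ry":0.008,"rz":0,"jaw":0},{"x":10,"y":-1,"z":-6,"rx":0,"ry":0,"rz":0,"jaw":0},{"x":15,"y":0,"z":0,"rx":0,"ry":0,"rz":0,"jaw":0},{"x":20,"y":0,"z":0,"rx":0,"ry":0,"rz":0,"jaw":0},{"x":15,"y":0,"z":0,"rx":0,"ry":0,"rz":0,"jaw":0},{"x":0,"y":0,"z":0,"rx":0,"ry":0,"rz":0,"jaw":0},{"x":0,"y":0,"z":0,"rx":0,"ry":0,"rz":0,"jaw":0}]'

```text
time: 31.28
ee_pos: [0.4437, 0.0757, 0.1381]
ee_rot: [0.503, 0.497, 0.504, -0.496]
ft_force: [1.1, 0.2, -2.7]
grip_width: 0.0472
```

```bash
python3 plan.py .4446 .0795 .075 0
```

```text
t 31.28 p [0.4437 0.0757 0.1381] F [ 1.1  0.2 -2.7] w 0.0472 j7 -0.43
tool x [ 0.     0.001 -1.   ] y yaw deg 0.8
shift mm [63.1  0.9 -3.7]
rotvec [ 0.014 -0.001 -0.   ]
```

>>> carry_out --commands '[{"x":3,"y":1,"z":-4,"rx":0.014,"ry":0,"rz":0,"jaw":0},{"x":10,"y":0,"z":0,"rx":0,"ry":0,"rz":0,"jaw":0},{"x":12,"y":0,"z":0,"rx":0,"ry":0,"rz":0,"jaw":0},{"x":10,"y":0,"z":0,"rx":0,"ry":0,"rz":0,"jaw":0},{"x":4,"y":0,"z":0,"rx":0,"ry":0,"rz":0,"jaw":0},{"x":0,"y":0,"z":0,"rx":0,"ry":0,"rz":0,"jaw":0}]'

```text
time: 31.78
ee_pos: [0.4482, 0.0772, 0.0991]
ee_rot: [0.5, 0.503, 0.498, -0.499]
ft_force: [0.3, 0.3, -2.1]
grip_width: 0.0472
```

```bash
python3 plan.py .4446 .0795 .07 0
python3 - <<'E'
from loc import *
p,d=cams.grab_frame("side");cv2.imwrite("pics/s6.png",cv2.resize(p[150:300,200:400,::-1],None,fx=3,fy=3))
E
```

```text
t 31.78 p [0.4482 0.0772 0.0991] F [ 0.3  0.3 -2.1] w 0.0472 j7 -0.5
tool x [ 0.005  0.001 -1.   ] y yaw deg -0.2
shift mm [29.1 -3.8 -2.2]
rotvec [-0.004 -0.001 -0.005]
```

View pics/s6.png

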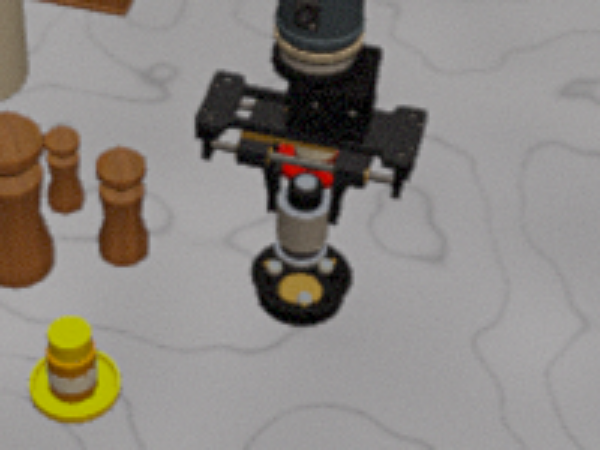

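The mill (302,215) is upright in the gripper, above the dock cup (302,285). Lower to the balls.

>>> carry_out --commands '[{"x":2,"y":-4,"z":-2,"rx":-0.004,"ry":0,"rz":-0.005,"jaw":0},{"x":4,"y":0,"z":0,"rx":0,"ry":0,"rz":0,"jaw":0},{"x":5,"y":0,"z":0,"rx":0,"ry":0,"rz":0,"jaw":0},{"x":4,"y":0,"z":0,"rx":0,"ry":0,"rz":0,"jaw":0},{"x":2,"y":0,"z":0,"rx":0,"ry":0,"rz":0,"jaw":0},{"x":0,"y":0,"z":0,"rx":0,"ry":0,"rz":0,"jaw":0}]'

```text
time: 32.33
ee_pos: [0.4452, 0.0797, 0.0822]
ee_rot: [0.501, 0.501, 0.499, -0.499]
ft_force: [0.6, -1.1, -2.7]
grip_width: 0.0473
```

```bash
python3 plan.py .4446 .0795 .07 0
```

```text
t 32.33 p [0.4452 0.0797 0.0822] F [ 0.6 -1.1 -2.7] w 0.0473 j7 -0.53
tool x [ 0.004  0.001 -1.   ] y yaw deg 0.0
shift mm [12.2 -0.7  0.2]
rotvec [ 0.001 -0.001 -0.004]
```

>>> carry_out --commands '[{"x":3,"y":-1,"z":0,"rx":0,"ry":0,"rz":-0.004,"jaw":0},{"x":4,"y":0,"z":0,"rx":0,"ry":0,"rz":0,"jaw":0},{"x":4,"y":0,"z":0,"rx":0,"ry":0,"rz":0,"jaw":0},{"x":0,"y":0,"z":0,"rx":0,"ry":0,"rz":0,"jaw":0}]'

```text
time: 32.67
ee_pos: [0.4445, 0.0797, 0.0703]
ee_rot: [0.5, 0.5, 0.5, -0.5]
ft_force: [0.3, 0.2, -2.5]
grip_width: 0.047
```

```bash
python3 plan.py .4446 .0795 .0526 0
```

```text
t 32.67 p [0.4445 0.0797 0.0703] F [ 0.3  0.2 -2.5] w 0.047 j7 -0.54
tool x [-0.     0.001 -1.   ] y yaw deg 0.0
shift mm [17.7  0.1  0.2]
rotvec [ 0.    -0.001  0.   ]
```

>>> carry_out --commands '[{"x":2,"y":0,"z":0,"rx":0,"ry":0,"rz":0,"jaw":0},{"x":2,"y":0,"z":0,"rx":0,"ry":0,"rz":0,"jaw":0},{"x":2,"y":0,"z":0,"rx":0,"ry":0,"rz":0,"jaw":0}]'

```text
time: 32.92
ee_pos: [0.4462, 0.0799, 0.0651]
ee_rot: [0.5, 0.501, 0.5, -0.499]
ft_force: [-0.6, -0.2, 0.9]
grip_width: 0.0469
```

>>> carry_out --commands '[{"x":3,"y":0,"z":0,"rx":0,"ry":0,"rz":0,"jaw":0},{"x":3,"y":0,"z":0,"rx":0,"ry":0,"rz":0,"jaw":0}]'

```text
time: 33.08
ee_pos: [0.4464, 0.08, 0.059]
ee_rot: [0.501, 0.501, 0.499, -0.499]
ft_force: [0.6, -0.2, -1.7]
grip_width: 0.0474
```

>>> carry_out --commands '[{"x":2,"y":-1,"z":0,"rx":0,"ry":0,"rz":0,"jaw":0},{"x":2,"y":0,"z":0,"rx":0,"ry":0,"rz":0,"jaw":0},{"x":1,"y":0,"z":0,"rx":0,"ry":0,"rz":0,"jaw":0}]'

```text
time: 33.33
ee_pos: [0.4445, 0.0798, 0.0523]
ee_rot: [0.5, 0.501, 0.5, -0.499]
ft_force: [-2.5, -0.7, 17.4]
grip_width: 0.0472
```

>>> carry_out --commands '[{"x":1.5,"y":0,"z":0,"rx":0,"ry":0,"rz":0,"jaw":0},{"x":1.5,"y":0,"z":0,"rx":0,"ry":0,"rz":0,"jaw":0}]'

```text
time: 33.5
ee_pos: [0.4446, 0.0798, 0.0523]
ee_rot: [0.501, 0.5, 0.499, -0.501]
ft_force: [-5.1, -2.3, 20.2]
grip_width: 0.0474
```

```bash
python3 plan.py .4446 .0795 .0526 0
python3 - <<'E'
from loc import *
p,d=cams.grab_frame("side");cv2.imwrite("pics/s7.png",cv2.resize(p[150:300,200:400,::-1],None,fx=3,fy=3))
X,c=cloud("side",p,d);P=sel(X,c,(.4446,.085),.02,.07,.12);print(enc(P))
E
```

```text
t 33.5 p [0.4446 0.0798 0.0523] F [-5.1 -2.3 20.2] w 0.0474 j7 -0.58
tool x [ 0.    -0.003 -1.   ] y yaw deg -0.0
shift mm [-0.3 -0.   0.3]
rotvec [-0.     0.003 -0.   ]
[4.446e-01 8.510e-02 1.980e-02 4.431e-01 8.990e-02 8.650e-02 8.850e-02
 1.014e-01 1.770e+02]
```

View pics/s7.png

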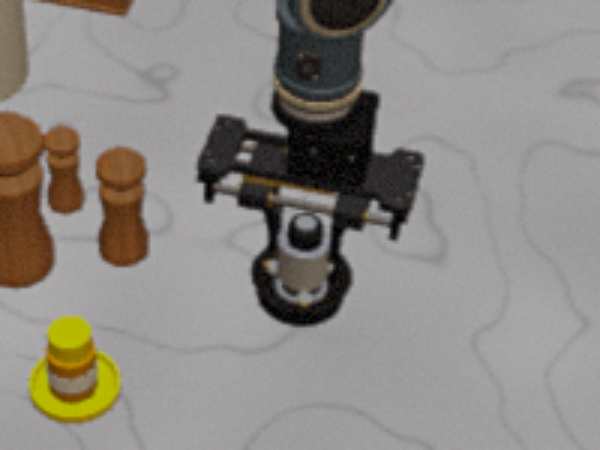

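The mill bottoms firmly at the expected home height, in the dock (302,270). Release and retreat.

>>> carry_out --commands '[{"x":0,"y":0,"z":0,"rx":0,"ry":0,"rz":0,"jaw":0},{"x":0,"y":0,"z":0,"rx":0,"ry":0,"rz":0,"jaw":0.65},{"x":0,"y":0,"z":0,"rx":0,"ry":0,"rz":0,"jaw":0.8},{"x":0,"y":0,"z":0,"rx":0,"ry":0,"rz":0,"jaw":1},{"x":0,"y":0,"z":0,"rx":0,"ry":0,"rz":0,"jaw":1},{"x":0,"y":0,"z":0,"rx":0,"ry":0,"rz":0,"jaw":1},{"x":0,"y":0,"z":0,"rx":0,"ry":0,"rz":0,"jaw":1},{"x":0,"y":0,"z":0,"rx":0,"ry":0,"rz":0,"jaw":1}]'

```text
time: 34.22
ee_pos: [0.4459, 0.0807, 0.0531]
ee_rot: [0.501, 0.5, 0.499, -0.5]
ft_force: [0.0, -0.3, 0.2]
grip_width: 0.0837
```

>>> carry_out --commands '[{"x":-10,"y":0,"z":0,"rx":0,"ry":0,"rz":0,"jaw":1},{"x":-20,"y":0,"z":0,"rx":0,"ry":0,"rz":0,"jaw":1},{"x":-25,"y":0,"z":0,"rx":0,"ry":0,"rz":0,"jaw":1},{"x":-30,"y":0,"z":0,"rx":0,"ry":0,"rz":0,"jaw":1},{"x":-30,"y":0,"z":0,"rx":0,"ry":0,"rz":0,"jaw":1},{"x":-30,"y":0,"z":0,"rx":0,"ry":0,"rz":0,"jaw":1},{"x":-20,"y":0,"z":0,"rx":0,"ry":0,"rz":0,"jaw":1},{"x":-10,"y":0,"z":20,"rx":0,"ry":0,"rz":0,"jaw":1},{"x":0,"y":0,"z":35,"rx":0,"ry":0,"rz":0,"jaw":1},{"x":0,"y":0,"z":35,"rx":0,"ry":0,"rz":0,"jaw":1}]'

```text
time: 35.05
ee_pos: [0.4452, -0.0017, 0.2434]
ee_rot: [0.506, 0.497, 0.504, -0.492]
ft_force: [0.2, -0.6, -0.5]
grip_width: 0.0872
```

>>> carry_out --commands '[{"x":0,"y":5,"z":38,"rx":0,"ry":0,"rz":0,"jaw":1},{"x":0,"y":5,"z":38,"rx":0,"ry":0,"rz":0,"jaw":1},{"x":0,"y":5,"z":38,"rx":0,"ry":0,"rz":0,"jaw":1},{"x":0,"y":0,"z":38,"rx":0,"ry":0,"rz":0,"jaw":1},{"x":0,"y":0,"z":38,"rx":0,"ry":0,"rz":0,"jaw":1},{"x":0,"y":0,"z":25,"rx":0,"ry":0,"rz":0,"jaw":1},{"x":0,"y":0,"z":0,"rx":0,"ry":0,"rz":0,"jaw":1},{"x":0,"y":0,"z":0,"rx":0,"ry":0,"rz":0,"jaw":1}]'

```text
time: 35.72
ee_pos: [0.4632, -0.2328, 0.2516]
ee_rot: [0.509, 0.5, 0.499, -0.493]
ft_force: [0.7, 1.2, -0.6]
grip_width: 0.0871
```

Run:
```python
from loc import *
s=observe();print(s["time"],np.round(s["ee_pos"],3))
for n in("side","top"):
    p,d=cams.grab_frame(n);cv2.imwrite(f"pics/{n}9.png",p[:,:,::-1])
    X,c=cloud(n,p,d)
    for k,xy,z0 in [("mill",(.4446,.082),.082),("red",(.4725,-.105),.066),("yel",(.611,.247),.066),("grn",(.522,-.444),.066),("blue",(.475,.4155),.064),("midw",(.622,.072),.06)]:
        print(n,k,enc(sel(X,c,xy,.035,z0,.14)))
```

```text
35.7167 [ 0.463 -0.233  0.252]
side mill [4.452e-01 8.430e-02 1.790e-02 4.434e-01 8.710e-02 9.280e-02 9.380e-02
 9.950e-02 1.160e+02]
side red [ 4.731e-01 -1.041e-01  2.200e-02  4.717e-01 -1.000e-01  7.620e-02
  7.720e-02  8.330e-02  1.200e+02]
side yel [6.112e-01 2.504e-01 2.140e-02 6.100e-01 2.536e-01 7.680e-02 7.730e-02
 8.350e-02 1.760e+02]
side grn [ 5.215e-01 -4.415e-01  2.200e-02  5.204e-01 -4.372e-01  7.610e-02
  7.720e-02  8.310e-02  8.100e+01]
side blue [4.750e-01 4.186e-01 2.100e-02 4.741e-01 4.198e-01 7.130e-02 7.150e-02
 7.630e-02 2.170e+02]
side midw [6.203e-01 7.660e-02 2.390e-02 6.190e-01 8.260e-02 1.011e-01 1.088e-01
 1.288e-01 3.400e+02]
top mill [4.467e-01 8.230e-02 1.970e-02 4.447e-01 7.970e-02 9.410e-02 9.430e-02
 1.018e-01 1.420e+02]
top red [ 4.723e-01 -1.059e-01  1.920e-02  4.726e-01 -1.056e-01  7.780e-02
  7.790e-02  8.710e-02  1.860e+02]
top yel [6.116e-01 2.473e-01 1.980e-02 6.111e-01 2.466e-01 7.750e-02 7.760e-02
 8.460e-02 1.890e+02]
top grn [ 5.269e-01 -4.468e-01  1.860e-02  5.327e-01 -4.470e-01  7.750e-02
  7.740e-02  8.450e-02  5.900e+01]
top blue [4.764e-01 4.148e-01 2.060e-02 4.753e-01 4.141e-01 7.170e-02 7.190e-02
 7.920e-02 2.080e+02]
top midw [6.233e-01 6.920e-02 2.410e-02 6.211e-01 6.880e-02 1.177e-01 1.189e-01
 1.310e-01 2.970e+02]
```

View pics/side9.png

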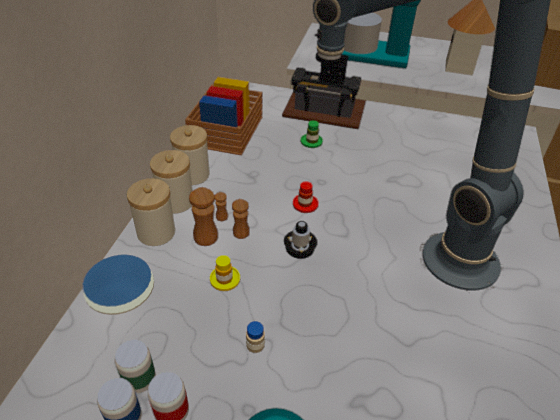

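View pics/top9.png

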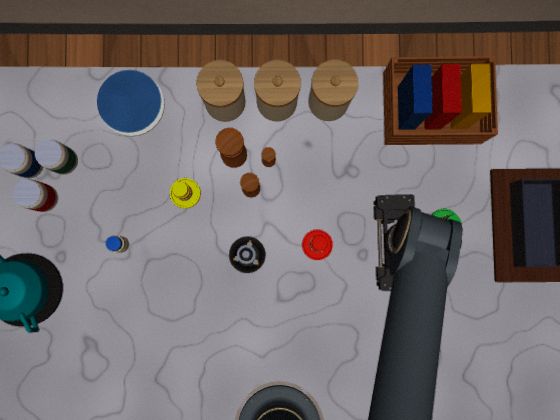

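Side view: mill in the dock at (300,238), red (306,196), yellow (224,270), green (313,135) upright on their coasters; blue (255,337) and the wooden mills are unmoved. The mill's top is 5.7 mm above its height on the counter, so it is home (6 expected).

```bash
python3 -c "
from bench import workorder
print(workorder.finish_job())"
```

```text
the job is handed in; nothing more can be done
None
```

I put the red, yellow and green jars upright on their matching coasters in that order, then pushed the steel-and-black mill down into the dock, and handed the job in at about 36 s.

**Jars:** Depth readings put each lid top at about 78 mm (6 mm floor plus 72 mm jar). The red and yellow jars are within about 3 mm of their coaster centres. In the last top view the arm hid most of the green jar, so its place rests on the side view and the position where I released it.

**Mill:** It stopped firmly with about 20 N at the expected home height. After release its top was 5.7 mm higher than it was on the counter (6 mm expected). I did not see a clear click in the force readings, so the height and the hard stop are the evidence that it is home.

**Left alone:** The blue jar and the middle-sized wooden mill read the same before and after. The other wooden mills look unmoved.

**Disagreed or went less well:**
- The side camera reads about 3 mm further in y than the top camera. The arm's own position agreed with the top camera, so I used that one.
- While I was setting down the red jar, one press reached 43 N at the wrist, through the held jar. That is under the 120 N wrist limit. I eased off at once and the jar stayed upright.

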